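# Move the repair kit to the other rack, keeping the order from the peg

### The job

The four things on the left rack (cork sanding block, turned wooden foot, spring clamp, filling knife) lie in order of use, the first next to the dark metal peg at one end; move them all to the right rack in the same order counted from its own peg, which is at its right-hand end. Set each down on the middle of its own rest, the foot standing and the others lying flat along the rest as they do now, let go, and on the way lift everything well over the two fixed wooden toy planes on stands, 21 cm high, between the racks.

Things in the scene. Friction and masses are not known exactly. Their poses are not given: they have to be found in the camera images.
- from_rack: Left rack, fixed, full at the start, its peg at the end nearer the robot: a board 300 x 100 x 14 mm along x with four upright rests in a row, flat tops 24 mm (x) by 90 mm (y), 58 mm above the origin, at x = +105 (first, by the peg), +35, -35, -105 mm, y = 0, open between them but for their feet, 48 mm wide, 8 mm high; dark metal ball-headed peg, 30 mm across, at x = +148 mm, 53 mm high. Origin on the bench under the row's middle, z up.
- to_rack: Right rack, fixed, empty at the start, its peg at the robot's right-hand end: a board 300 x 100 x 14 mm along x with four upright rests in a row, flat tops 24 mm (x) by 90 mm (y), 58 mm above the origin, at x = +105 (first, by the peg), +35, -35, -105 mm, y = 0, open between them but for their feet, 48 mm wide, 8 mm high; dark metal ball-headed peg, 30 mm across, at x = +148 mm, 53 mm high. Origin on the bench under the row's middle, z up.
- cork_block: Small cork sanding block with a grey abrasive sheet round its lower half, lying along its rest, loose, 0.05 kg: plain brick 35 mm wide (x), 80 mm long (y), 30 mm high. Origin: centre of its underside; y along its length, z up.
- turned_foot: Turned pale wooden furniture foot: upright drum with a groove near the top, 38 mm in diameter, 48 mm high, plain below 26 mm, loose, 0.06 kg, standing on its rest. Origin: centre of its underside; z up along its axis.
- clamp: Wooden spring clamp, shut, lying flat along its rest, loose, 0.12 kg: two pale jaws side by side, 34 mm wide (x), 142 mm long (y), 20 mm high; it does not open. Origin: centre of its underside; z up.
- knife: Filling knife lying flat along its rest, loose, 0.07 kg: dark wooden handle 30 mm wide (x), 90 mm long (y), 20 mm high; thin steel blade up to 40 mm wide at half that height, to y = -101 mm. Origin: centre of the handle's underside; y along the handle (blade to -y), z up.
- rest_cork_block: The rest of the left rack on which the cork block starts: one of four alike, pale wood, fixed, 24 x 90 x 44 mm (foot 48 x 96 x 8 mm). Origin: centre of its underside, on the rack's board, 14 mm above the bench; z up, axes parallel to the left rack's; top 44 mm above its origin. It stays in its place when the thing is taken.
- rest_turned_foot: The rest of the left rack on which the turned foot starts: one of four alike, pale wood, fixed, 24 x 90 x 44 mm (foot 48 x 96 x 8 mm). Origin: centre of its underside, on the rack's board, 14 mm above the bench; z up, axes parallel to the left rack's; top 44 mm above its origin. It stays in its place when the thing is taken.
- rest_clamp: The rest of the left rack on which the clamp starts: one of four alike, pale wood, fixed, 24 x 90 x 44 mm (foot 48 x 96 x 8 mm). Origin: centre of its underside, on the rack's board, 14 mm above the bench; z up, axes parallel to the left rack's; top 44 mm above its origin. It stays in its place when the thing is taken.
- rest_knife: The rest of the left rack on which the filling knife starts: one of four alike, pale wood, fixed, 24 x 90 x 44 mm (foot 48 x 96 x 8 mm). Origin: centre of its underside, on the rack's board, 14 mm above the bench; z up, axes parallel to the left rack's; top 44 mm above its origin. It stays in its place when the thing is taken.
Not all that is in view belongs to the job. Leave any green or pink look-alike of the cork_block alone.

How it is judged:
By the outcome, as a careful person would: the job done as asked, in the order asked, and still so for the second after the job is handed in, with the robot touching nothing.
It also fails if it takes over 128 s, if anything falls off the work surface, if the arm or the gripper's body presses on something with over 40 N, if the wrist force passes 120 N, or if a joint passes its speed limit or range.

### The arm

A 6-joint arm with a two-finger parallel gripper is mounted at the origin on a cart in front of the work surface, level with it; the furniture and walls round the work are solid. World frame = base frame: x ahead of the robot, y to its left, z up, the work surface at z = 0. Lengths are in m, angles in rad, forces in N, time in s.
With the tool pointing down it reaches from about 0.25 to 0.725 m from the base axis. Payload 4 kg.
Tool frame: the origin (TCP) lies midway between the tips of the shut fingers; the grasp point (between the pads) lies 19 mm behind it; y points along the fingers, z is the direction in which the jaws open and shut, and the axes are right-handed (so a half turn about y gives the same grasp; the last joint's range is limited). The gripper opens to 85 mm and grips with 20 to 120 N. Pads are 22 mm wide; open, the fingers measure 114 mm over their backs; the gripper's body (76 mm by 85 mm) begins 54 mm behind the grasp point. The pads swing forward as they close: fully open they stand 13 mm farther back than shut.
Start: joints at [1.23, 0.241, 0.005, 1.335, 0, 1.571], TCP at [0.167, 0.471, 0.231] pointing down, gripper open.
Joint ranges: [-2.72, 2.72], [-1.05, 1.87], [-1.09, 1.28], [-1.99, 2.15], [-1.42, 1.44], [-3.14, 3.14]. Speed limits (rad/s): [2.79, 2.79, 3.14, 3.14, 3.14, 3.14].

### API

Orientations are given as a unit quaternion [x, y, z, w].
In Python, from workcell import bot gives the robot as it stands. The module is installed in compiled form; this text tells all that it offers.
- The arm moves only by the shell command python3 -m handwheel 'ROWS' [OPENING]. ROWS is JSON, a list of rows, each a list of 6 numbers: the shift along the tool's x, y, z in units of 25 mm (1.0 is 25 mm), then the turn, a rotation vector about the tool's x, y, z in units of 10 degrees (1.0 is 10 degrees). A call has exactly 5 rows; each row is the pose to reach, as a shift and turn from the pose commanded when the call began, along the tool's axes at that moment; what a row does not reach only later rows make up. A row lasts 1/8 s, in which the tool goes at most 62.5 mm and 10.7 degrees, less where a joint would pass 70% of its speed; a pose out of reach is approached as far as the arm can. A call with a gripper value outside its range is refused whole. OPENING is the gripper command: -1 is shut, 1 is fully open, values between are in proportion, set as the call begins (- or left out, the last holds). The fingers move at their own pace and stop on an object; the grip force is fixed at half the most. Time passes only in rows, so rows that repeat a pose let the fingers close, or fill a call up. It gives the time, the measured TCP pose, the force and the opening at its end, in the units of the state.
- bot.get_obs(): the state, without advancing time (a new reading comes with each control period).
- bot.camera(name): name is "side" or "top" or "wrist"; returns a dict with "color" (384x512x3 uint8, red, green, blue), "fx", "fy", "cx", "cy" (pixels), "rvec" (rotation vector, rad) and "tvec" (3), from world to camera coordinates, as OpenCV has them. Camera axes: x right, y down, z forward; pixel columns grow to the right and rows downward; lengths in m; the calibration is good to about 2 mm. A picture is of the moment at which its call begins. There is no depth.
- bot.job_done(): hands the job in, once; it reports no verdict.
The state is a dict: "clock": time; "joint_pos": joint angles; "joint_vel": joint speeds; "tau": joint torques, N m; "eef_pos": TCP position; "tool_rot": TCP orientation; "ft_force": force on the tool from outside, world axes, zero at the start; "ft_torque": the same for the moment, N m; "grip_width": finger opening in m.
Only numpy, scipy, OpenCV 4.12 (cv2) and the standard library are available. Lean on these libraries where they do the work, as an engineer would, in place of code of your own. Each camera call takes 0.05 s, during which the arm holds its last target.

## Working session

There is one attempt and no reset: what is moved stays moved. The work goes in short steps, Python scripts to look and compute and a shell command to move; the robot and the scene stay as the last step left them, time stands still between calls to the robot, and variables do not carry over. Pictures are saved under pics/ and viewed, and the job is handed in when it is done.

```bash
mkdir -p pics; cat > h.py <<'E'
import numpy as np,cv2
from workcell import bot
def snap(n,f):
    c=bot.camera(n); cv2.imwrite('pics/'+f,c['color'][:,:,::-1]); 
    np.savez('pics/'+f[:-4]+'.npz',**{k:np.array(v) for k,v in c.items()}); return c
def ray(c,u,v,z):
    R=cv2.Rodrigues(np.array(c['rvec'],float))[0];t=np.array(c['tvec'],float).ravel()
    o=-R.T@t; d=R.T@np.array([(u-c['cx'])/c['fx'],(v-c['cy'])/c['fy'],1.])
    return o+d*(z-o[2])/d[2]
def proj(c,P):
    K=np.array([[c['fx'],0,c['cx']],[0,c['fy'],c['cy']],[0,0,1.]])
    return cv2.projectPoints(np.array(P,float).reshape(-1,1,3),np.array(c['rvec'],float),np.array(c['tvec'],float),K,None)[0].reshape(-1,2)
E
python3 - <<'E'
from h import *
for n in ['top','side','wrist']: c=snap(n,n+'0.png'); print(n,-cv2.Rodrigues(np.array(c['rvec']))[0].T@np.array(c['tvec']).ravel())
print(bot.get_obs())
E
```

```text
top [0.24126758 0.16634314 1.24594094]
side [0.37361501 1.29362446 0.56792557]
wrist [0.09432011 0.49666796 0.37398166]
{'clock': 0.15, 'joint_pos': array([1.23002210e+00, 2.41245767e-01, 4.06518401e-03, 1.33519200e+00,
       1.55457555e-05, 1.57080331e+00]), 'joint_vel': array([ 1.20595470e-03, -2.50750219e-03,  3.70799880e-03,  7.14090749e-04,
       -2.52715512e-04,  5.14319598e-05]), 'tau': array([ 2.17730917e-04, -3.72636008e+01,  2.52638197e+01,  1.23952300e-02,
       -2.16182775e-05, -4.10317167e-07]), 'eef_pos': array([0.16695004, 0.4708155 , 0.23062656]), 'tool_rot': array([ 0.69741496, -0.12000207,  0.11980225, -0.69631838]), 'ft_force': array([ 0.38613381, -0.14761332, -0.68880838]), 'ft_torque': array([ 0.00017743,  0.02590464, -0.02173162]), 'grip_width': 0.0854011177120328}
```

View pics/top0.png

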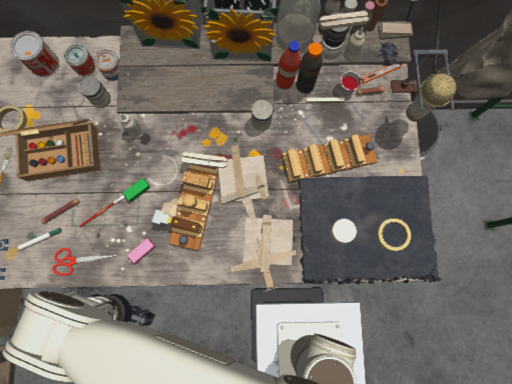

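View pics/side0.png

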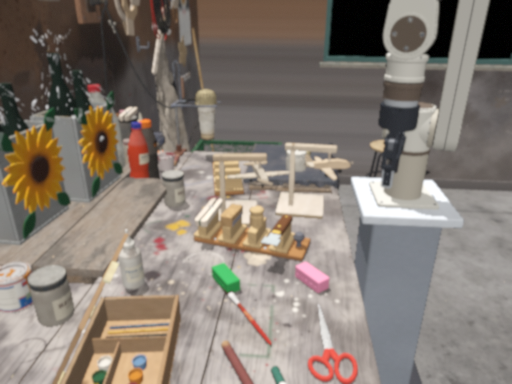

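View pics/wrist0.png

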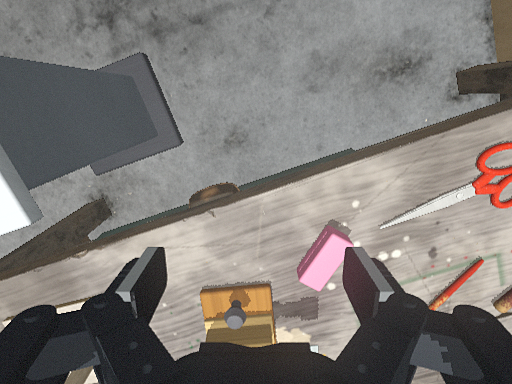

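```bash
python3 - <<'E'
import cv2
a=cv2.imread('pics/top0.png')
cv2.imwrite('pics/z1.png',cv2.resize(a[140:290,130:300],None,fx=4.7,fy=4,interpolation=cv2.INTER_CUBIC)[:600,:800])
cv2.imwrite('pics/z2.png',cv2.resize(a[120:200,270:400],None,fx=6,fy=6,interpolation=cv2.INTER_CUBIC))
a=cv2.imread('pics/side0.png')
cv2.imwrite('pics/z3.png',cv2.resize(a[130:280,180:360],None,fx=4,fy=4,interpolation=cv2.INTER_CUBIC))
E
```

```text
(no output)
```

View pics/z1.png

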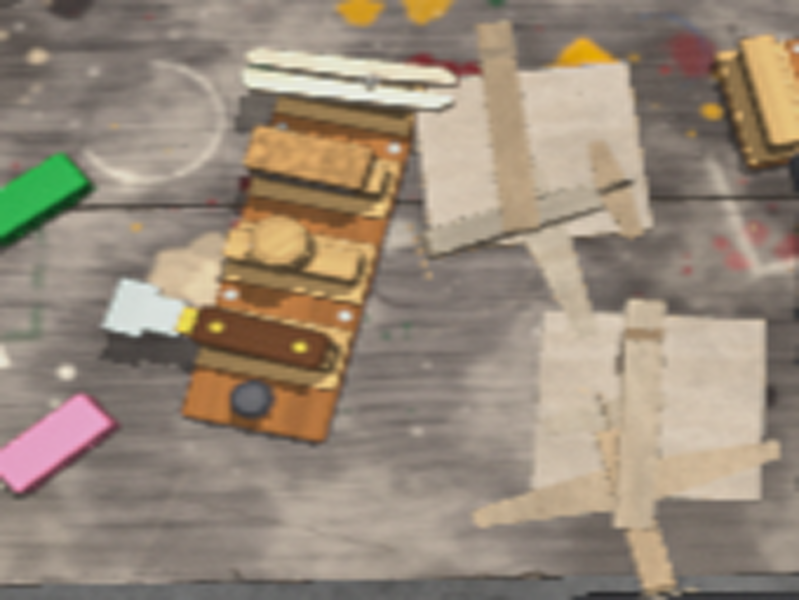

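View pics/z2.png

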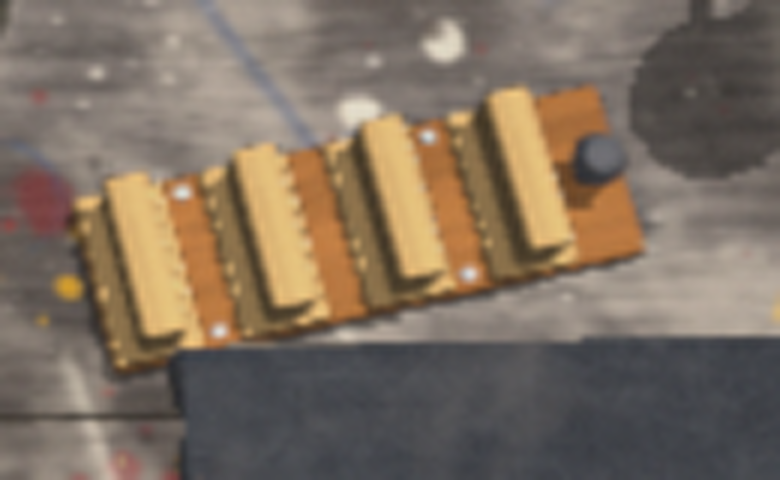

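View pics/z3.png

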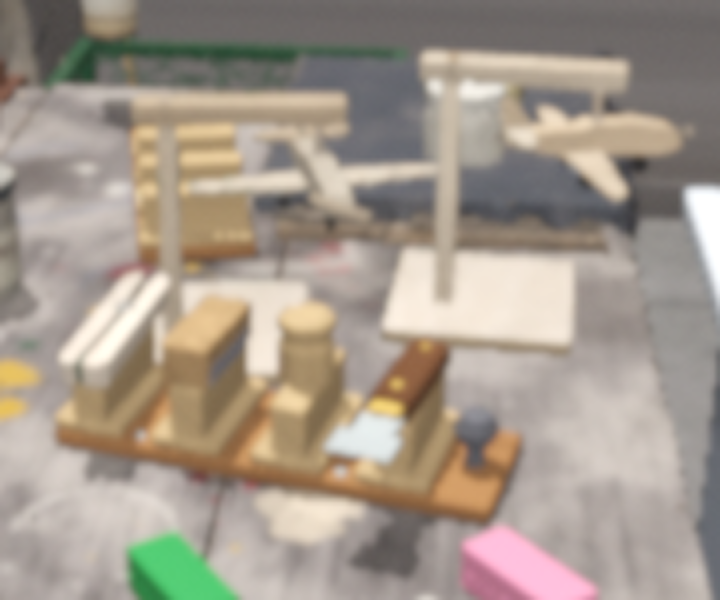

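```bash
cat > fit.py <<'E'
from h import *
from scipy.optimize import least_squares
def load(f): 
    d=np.load('pics/'+f+'.npz'); return {k:d[k] for k in d}
def rackpts(p,L):
    x,y,a=p; L=np.array(L,float).reshape(-1,3); c,s=np.cos(a),np.sin(a)
    return np.c_[x+c*L[:,0]-s*L[:,1], y+s*L[:,0]+c*L[:,1], L[:,2]]
XS=[.105,.035,-.035,-.105]
def wire():
    S=[]
    def rect(x0,x1,y0,y1,z): 
        q=[(x0,y0,z),(x1,y0,z),(x1,y1,z),(x0,y1,z)]; S.extend([(q[i],q[(i+1)%4]) for i in range(4)])
    rect(-.15,.15,-.05,.05,.014)
    for x in XS: rect(x-.012,x+.012,-.045,.045,.058); rect(x-.024,x+.024,-.048,.048,.022)
    return S
def overlay(c,p,img,sc,x0,y0):
    for a,b in wire():
        q=(proj(c,rackpts(p,[a,b]))-[x0,y0]+.5)*sc
        cv2.line(img,tuple(int(v) for v in q[0]),tuple(int(v) for v in q[1]),(255,0,255),1)
E
cat > f1.py <<'E'
from fit import *
c=load('top0')
T=[];U=[]
q=[[(488,92),(528,90),(570,240),(532,250)],[(362,120),(398,118),(440,272),(405,280)],[(237,150),(272,147),(315,300),(278,308)],[(107,180),(142,175),(185,328),(148,338)]]
for i in range(4):
    for (u,v),(dx,dy) in zip(q[i],[(-.012,.045),(.012,.045),(.012,-.045),(-.012,-.045)]):
        T.append((XS[i]+dx,dy,.058));U.append((270+u/6,120+v/6))
T+= [(.15,.05,.014),(.15,-.05,.014)];U+=[(270+598/6,120+85/6),(270+645/6,120+245/6)]
r=least_squares(lambda p:(proj(c,rackpts(p,T))-U).ravel(),[.45,-.1,-1.4],loss='soft_l1')
print('right',r.x,np.abs(r.fun).mean())
PR=r.x
T=[(.15,-.05,.014),(.15,.05,.014),(.148,0,.038)];U=[(130+183/4.7,140+415/4),(130+325/4.7,140+440/4),(130+250/4.7,140+398/4)]
# right-end rest top corners
T+=[(.105+.012,.045,.058),(.035+.012,.045,.058),(.035-.012,.045,.058),(-.035+.012,.045,.058)]
U+=[(130+330/4.7,140+370/4),(130+356/4.7,140+285/4),(130+368/4.7,140+250/4),(130+378/4.7,140+195/4)]
r=least_squares(lambda p:(proj(c,rackpts(p,T))-U).ravel(),[.35,.4,3.4],loss='soft_l1')
print('left',r.x,np.round(r.fun.reshape(-1,2),1))
PL=r.x
np.savez('racks.npz',L=PL,R=PR)
a=cv2.imread('pics/top0.png')
for nm,p,(x0,y0,w,h) in [('oL',PL,(130,140,130,120)),('oR',PR,(270,120,130,80))]:
    im=cv2.resize(a[y0:y0+h,x0:x0+w],None,fx=6 if h==80 else 5,fy=6 if h==80 else 5,interpolation=cv2.INTER_CUBIC)
    overlay(c,p,im,6 if h==80 else 5,x0,y0); cv2.imwrite(f'pics/{nm}.png',im)
c=load('side0');a=cv2.imread('pics/side0.png')
im=cv2.resize(a[130:280,180:360],None,fx=4,fy=4,interpolation=cv2.INTER_CUBIC)
overlay(c,PL,im,4,180,130);overlay(c,PR,im,4,180,130);cv2.imwrite('pics/oS.png',im)
E
python3 f1.py
```

```text
right [ 0.60338143 -0.07410554 -1.35648184] 0.853606545143609
left [0.48771543 0.34068984 2.89762839] [[ 0.4 -5.7]
 [ 1.1 -4.8]
 [ 0.4  0.9]
 [-0.8  0.7]
 [-0.5 -0.3]
 [-1.2  0.9]
 [ 0.4  0.4]]
```

View pics/oL.png

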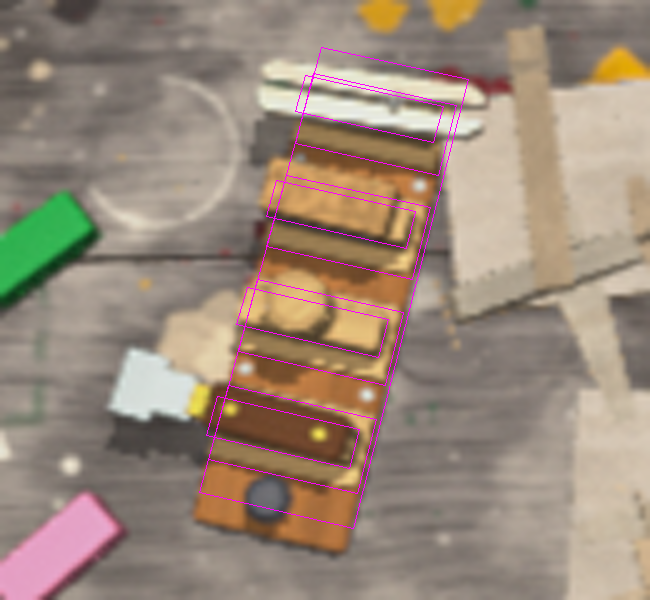

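View pics/oR.png

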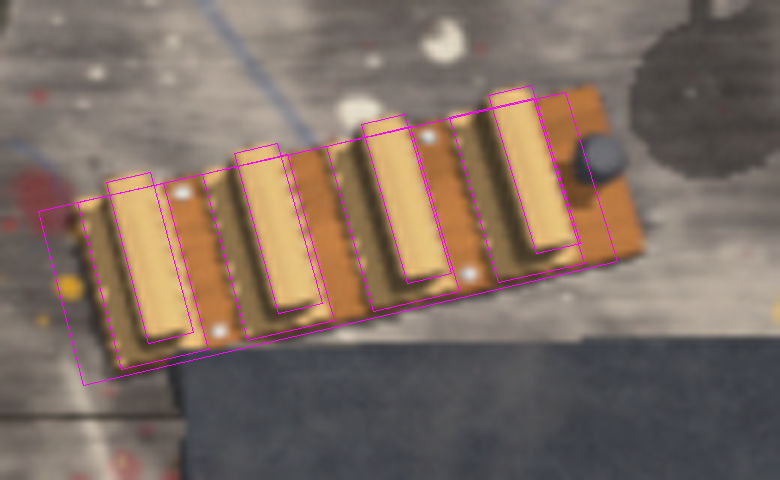

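View pics/oS.png

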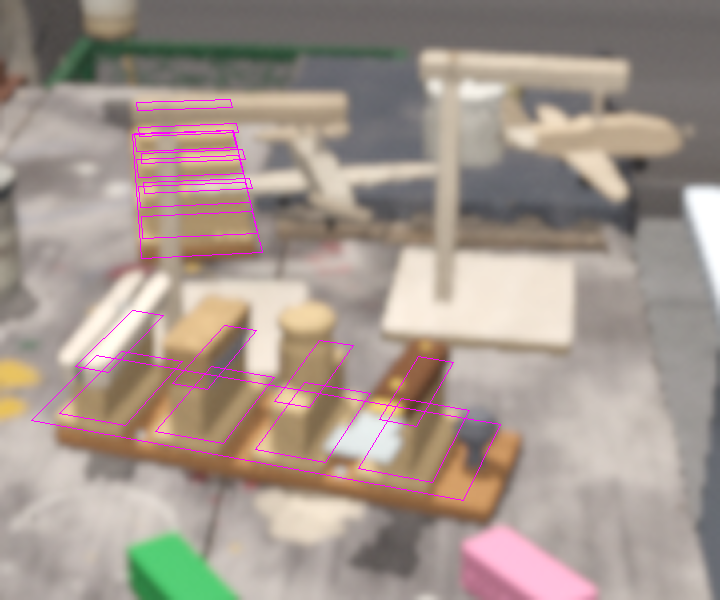

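```bash
sed -i 's/rect(-.15,.15,/rect(-.13,.17,/' fit.py; cat > f2.py <<'E'
from fit import *
ct=load('top0');cs=load('side0')
def fit(A,p0):
    def res(p): return np.concatenate([(proj(c,rackpts(p,[P]))-U).ravel() for c,P,U in A])
    r=least_squares(res,p0,loss='soft_l1'); print(r.x,np.round(r.fun.reshape(-1,2),1).tolist()); return r.x
z2=lambda u,v:(270+u/6,120+v/6); oL=lambda u,v:(130+u/5,140+v/5); z3=lambda u,v:(180+u/4,130+v/4)
A=[]
q=[[(488,92),(528,90),(570,240),(532,250)],[(362,120),(398,118),(440,272),(405,280)],[(237,150),(272,147),(315,300),(278,308)],[(107,180),(142,175),(185,328),(148,338)]]
for i in range(4):
    for (u,v),(dx,dy) in zip(q[i],[(-.012,.045),(.012,.045),(.012,-.045),(-.012,-.045)]): A.append((ct,(XS[i]+dx,dy,.058),z2(u,v)))
for P,u,v in [((.17,.05),598,87),((.17,-.05),645,243),((-.13,.05),72,200)]: A.append((ct,(*P,.014),z2(u,v)))
PR=fit(A,[.6,-.07,-1.35])
A=[(ct,(.17,-.05,.014),oL(195,518)),(ct,(.17,.05,.014),oL(349,548)),(ct,(.117,.045,.058),oL(350,467)),(ct,(.047,.045,.058),oL(380,356)),(ct,(.023,.045,.058),oL(389,320)),
(ct,(-.023,.045,.058),oL(405,242)),
(cs,(.17,-.05,.014),z3(488,510)),(cs,(-.13,-.05,.014),z3(58,430)),(cs,(.17,.05,.014),z3(521,433)),(cs,(.047,-.045,.058),z3(308,401)),(cs,(.023,-.045,.058),z3(272,394))]
PL=fit(A,[.48,.34,2.9])
np.savez('racks.npz',L=PL,R=PR)
a=cv2.imread('pics/top0.png')
for nm,p,(x0,y0,w,h) in [('oL',PL,(130,140,130,120)),('oR',PR,(270,120,130,80))]:
    s=6 if h==80 else 5
    im=cv2.resize(a[y0:y0+h,x0:x0+w],None,fx=s,fy=s,interpolation=cv2.INTER_CUBIC)
    overlay(ct,p,im,s,x0,y0); cv2.imwrite(f'pics/{nm}2.png',im)
a=cv2.imread('pics/side0.png')
im=cv2.resize(a[130:280,180:360],None,fx=4,fy=4,interpolation=cv2.INTER_CUBIC)
overlay(cs,PL,im,4,180,130);overlay(cs,PR,im,4,180,130);cv2.imwrite('pics/oS2.png',im)
E
python3 f2.py
```

```text
[ 0.60311806 -0.07348529 -1.36008348] [[-0.6, 0.3], [-0.0, -1.0], [1.0, 0.4], [-0.0, 0.4], [-0.7, 0.3], [0.5, -1.0], [1.2, -0.1], [-0.3, 0.2], [-1.1, 0.1], [0.3, -1.1], [0.6, 0.1], [-0.7, 0.4], [-0.8, -0.2], [0.7, -1.0], [0.6, 0.3], [-0.6, 0.3], [-0.2, -0.7], [0.7, 1.6], [-0.4, 0.1]]
[0.48873474 0.33856907 2.89686697] [[-0.7, 0.3], [-0.6, 1.6], [0.1, -0.6], [-0.1, -0.6], [0.0, -0.9], [0.5, 0.5], [0.8, -1.8], [-0.7, -2.1], [1.2, -1.8], [-0.4, 0.8], [-0.3, 1.0]]
```

View pics/oL2.png

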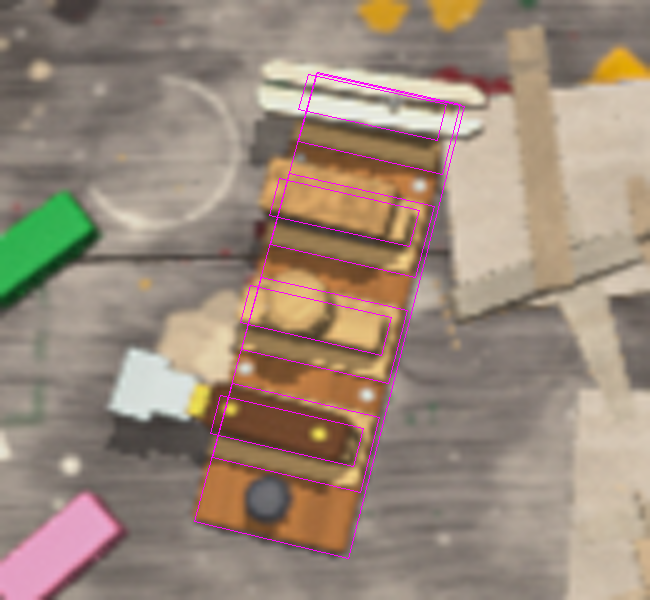

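View pics/oS2.png

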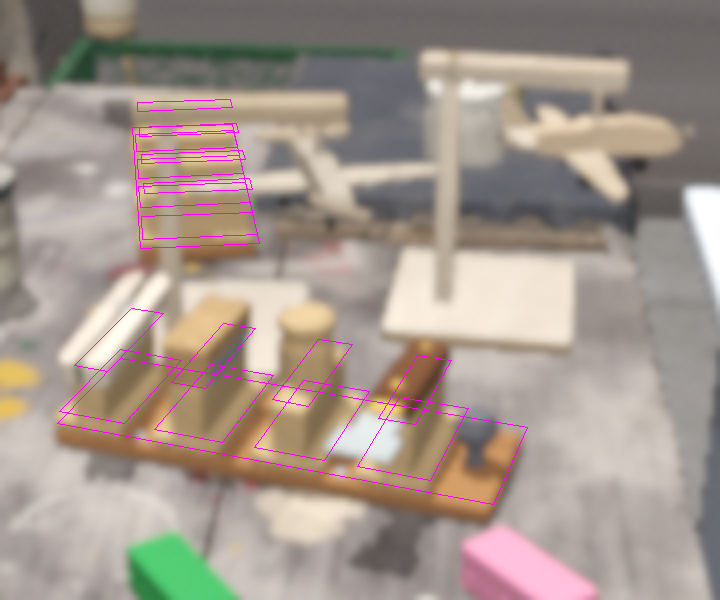

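View pics/oR2.png

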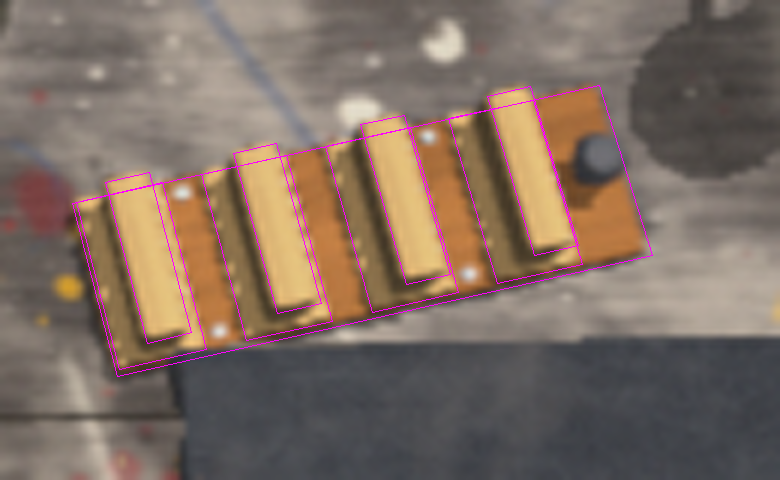

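```bash
cat >> fit.py <<'E'
from scipy.spatial.transform import Rotation as Ro
def goal(pos,yaw,tilt=None,flip=False):
    """rows needed: tool y down, tool z along yaw"""
    o=bot.get_obs(); R=Ro.from_quat(o['tool_rot'])
    z=np.array([np.cos(yaw),np.sin(yaw),0]); y=np.array([0,0,-1.]); x=np.cross(y,z)
    best=None
    for s in (1,-1):
        G=Ro.from_matrix(np.c_[x*s,y,z*s]); rv=(R.inv()*G).as_rotvec()
        if best is None or np.linalg.norm(rv)<np.linalg.norm(best): best=rv
    if flip: pass
    sh=R.inv().apply(np.array(pos)-o['eef_pos'])
    print('clock',round(o['clock'],2),'pos',o['eef_pos'].round(4),'q6',o['joint_pos'].round(2),'w',round(o['grip_width'],4),'F',o['ft_force'].round(1))
    print('rows: shift',(sh/.025).round(2),'turn',np.degrees(best/10).round(2))
E
python3 - <<'E'
from fit import *
o=bot.get_obs();print(Ro.from_quat(o['tool_rot']).as_matrix().round(3))
d=np.load('racks.npz');L=d['L'];Rr=d['R']
for P in (L,Rr): print(rackpts(P,[(x,0,.058) for x in XS]).round(3))
goal(rackpts(L,[(.0,0,.30)])[0],L[2])
E
```

```text
[[ 0.942 -0.001  0.334]
 [-0.334 -0.001  0.942]
 [-0.    -1.    -0.002]]
[[0.387 0.364 0.058]
 [0.455 0.347 0.058]
 [0.523 0.33  0.058]
 [0.591 0.313 0.058]]
[[ 0.625 -0.176  0.058]
 [ 0.61  -0.108  0.058]
 [ 0.596 -0.039  0.058]
 [ 0.581  0.029  0.058]]
clock 0.15 pos [0.167  0.4708 0.2306] q6 [1.23 0.24 0.   1.34 0.   1.57] w 0.0854 F [ 0.4 -0.1 -0.7]
rows: shift [13.9  -2.77 -0.69] turn [0.01 8.45 0.01]
```

```bash
python3 -m handwheel '[[1,-0.5,0,0,0.8,0],[2.5,-1.2,0,0,1.7,0],[4,-2,0,0,2.6,0],[5.8,-2.8,-0.2,0,3.6,0],[7.5,-2.8,-0.3,0,4.5,0]]'
python3 - <<'E'
from fit import *
d=np.load('racks.npz');L=d['L']
goal(rackpts(L,[(.0,0,.30)])[0],L[2])
E
```

```text
clock: 0.78
eef_pos: [0.343, 0.4014, 0.303]
tool_rot: [-0.596, 0.379, -0.379, 0.598]
ft_force: [-0.5, 1.3, -0.3]
grip_width: 0.0856
clock 0.78 pos [0.343  0.4014 0.303 ] q6 [ 0.86  0.28  0.24  1.53 -0.    2.  ] w 0.0856 F [-0.5  1.3 -0.3]
rows: shift [4.76 0.13 4.21] turn [-0.01  3.92 -0.01]
```

```bash
python3 -m handwheel '[[1.2,0,1,0,0.8,0],[2.4,0,2.1,0,1.6,0],[3.6,0,3.2,0,2.4,0],[4.5,0.1,4,0,3.2,0],[4.8,0.1,4.2,0,3.9,0]]'
python3 - <<'E'
from fit import *
d=np.load('racks.npz');L=d['L']
goal(rackpts(L,[(.0,0,.30)])[0],L[2])
c=snap('wrist','w1.png')
im=cv2.imread('pics/w1.png');overlay(c,L,im,1,0,0);cv2.imwrite('pics/w1o.png',im)
E
```

```text
clock: 1.4
eef_pos: [0.4892, 0.337, 0.2974]
tool_rot: [0.436, -0.557, 0.557, -0.435]
ft_force: [0.6, -0.5, -0.2]
grip_width: 0.0855
clock 1.4 pos [0.4892 0.337  0.2974] q6 [ 0.6   0.43  0.44  1.58 -0.    2.42] w 0.0855 F [ 0.6 -0.5 -0.2]
rows: shift [-0.05 -0.1  -0.03] turn [0.01 0.01 0.01]
```

View pics/w1o.png

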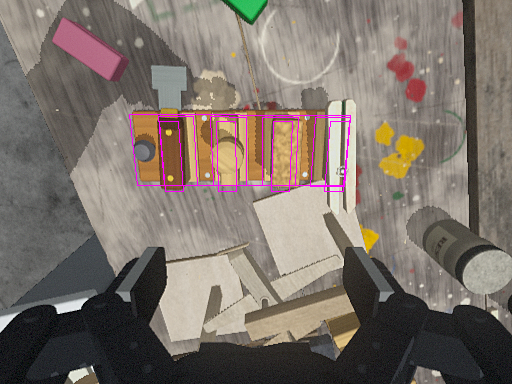

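```bash
python3 - <<'E'
import cv2
a=cv2.imread('pics/w1.png')
cv2.imwrite('pics/w1z.png',cv2.resize(a[90:220,110:370],None,fx=3,fy=3,interpolation=cv2.INTER_CUBIC))
E
```

```text
(no output)
```

View pics/w1z.png

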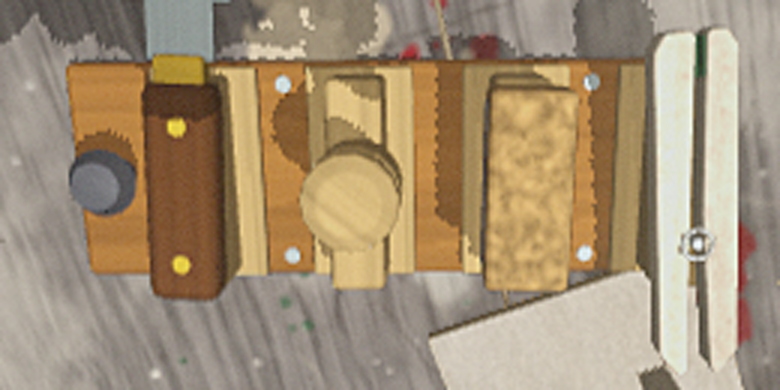

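```bash
cat > f3.py <<'E'
from fit import *
c=load('w1'); z=lambda u,v:(110+u/3,90+v/3)
A=[((.17,-.05,.014),68,65),((.17,.05,.014),92,272),((.047,.045,.058),333,288),((.023,.045,.058),385,288),((.047,-.045,.058),330,77),((.023,-.045,.058),384,77)]
P=[a[0] for a in A];U=[z(*a[1:]) for a in A]
r=least_squares(lambda p:(proj(c,rackpts(p,P))-U).ravel(),[.49,.338,2.897])
L=r.x;print(L,r.fun.reshape(-1,2).round(1).tolist())
R=np.load('racks.npz')['R'];np.savez('racks.npz',L=L,R=R)
def rk(u,v,zz):
    p=ray(c,*z(u,v),zz)[:2]-L[:2];a=L[2];return (np.array([p@[np.cos(a),np.sin(a)],p@[-np.sin(a),np.cos(a)]])*1000).round(1)
for n,l,zz in [('knife',[(147,90),(220,90),(228,296),(155,296)],.078),('foot',[(351,200)],.106),('cork',[(488,88),(577,88),(570,292),(485,288)],.088),('clamp',[(655,33),(738,33),(665,370),(715,368)],.078),('peg',[(100,182)],.038)]:
    q=[rk(u,v,zz) for u,v in l];print(n,[list(map(float,x)) for x in q],np.mean(q,0))
E
python3 f3.py
```

```text
[0.49457837 0.34372505 2.9020519 ] [[-1.0, -1.5], [-0.4, 0.6], [0.5, 0.4], [1.5, 0.4], [-1.1, 0.2], [0.5, 0.1]]
knife [[114.5, -41.8], [86.2, -41.7], [89.1, 41.8], [119.4, 41.7]] [102.3   0. ]
foot [[34.2, -3.9]] [34.2 -3.9]
cork [[-17.1, -42.9], [-50.6, -42.8], [-51.3, 37.5], [-17.0, 35.7]] [-34.     -3.125]
clamp [[-80.9, -62.4], [-112.5, -62.3], [-94.8, 75.3], [-116.0, 74.5]] [-101.05     6.275]
peg [[151.6, 1.0]] [151.6   1. ]
```

```bash
python3 - <<'E'
from fit import *
L=np.load('racks.npz')['L'];goal(rackpts(L,[(.104,0,.15)])[0],L[2])
E
```

```text
clock 1.45 pos [0.4895 0.3368 0.2975] q6 [ 0.6   0.43  0.44  1.58 -0.    2.42] w 0.0854 F [ 0.7 -0.1 -0.3]
rows: shift [-0.31  5.9  -4.03] turn [ 0.   -0.03  0.01]
```

```bash
python3 -m handwheel '[[0,0.6,-0.8,0,0,0],[-0.1,2,-1.8,0,0,0],[-0.2,3.6,-2.9,0,0,0],[-0.3,5,-3.7,0,0,0],[-0.3,5.9,-4,0,0,0]]' 0.2
python3 - <<'E'
from fit import *
L=np.load('racks.npz')['L'];goal(rackpts(L,[(.104,0,.15)])[0],L[2])
c=snap('wrist','w2.png')
im=cv2.imread('pics/w2.png');overlay(c,L,im,1,0,0)
p=bot.get_obs()['eef_pos']
q=proj(c,[p,p+[0,0,.019]]);print(q)
for u in q: cv2.circle(im,(int(u[0]),int(u[1])),3,(0,255,0),1)
cv2.imwrite('pics/w2o.png',im)
E
```

```text
clock: 2.08
eef_pos: [0.3898, 0.3687, 0.1493]
tool_rot: [0.44, -0.555, 0.555, -0.438]
ft_force: [0.8, 0.6, 0.1]
grip_width: 0.0511
clock 2.08 pos [0.3898 0.3687 0.1493] q6 [ 0.76  0.36 -0.04  1.17  0.    2.56] w 0.0511 F [0.8 0.6 0.1]
rows: shift [-0.02 -0.03  0.15] turn [0.01 0.04 0.01]
[[251.74540609 249.10412286]
 [251.33718728 268.45136276]]
```

View pics/w2o.png

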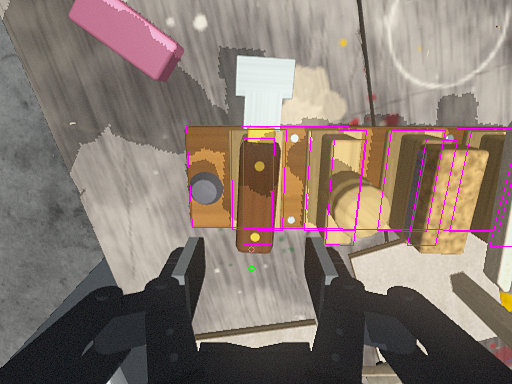

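```bash
cat >> fit.py <<'E'
def rkc(c,L,u,v,z):
    p=ray(c,u,v,z)[:2]-L[:2];a=L[2];return (np.array([p@[np.cos(a),np.sin(a)],p@[-np.sin(a),np.cos(a)]])*1000).round(1)
E
python3 - <<'E'
from fit import *
import cv2
a=cv2.imread('pics/w2.png')
cv2.imwrite('pics/w2z.png',cv2.resize(a[110:270,180:440],None,fx=3,fy=3,interpolation=cv2.INTER_CUBIC))
c=load('w2');L=np.load('racks.npz')['L']
for u,v in [(240,140),(278,140),(237,252),(272,252)]: print(rkc(c,L,u,v,.078))
print(c['fx'],rkc(c,L,*proj(c,[[.3898,.3687,.1493]])[0],.1493), rackpts([0,0,-L[2]],[[.3898-L[0],.3687-L[1],0]]))
E
```

```text
[118.2 -46.3]
[ 91.6 -46.5]
[121.2  41.8]
[93.6 41.5]
304.71187899265414 [107.7   0.6] [[0.10771211 0.00059751 0.        ]]
```

View pics/w2z.png

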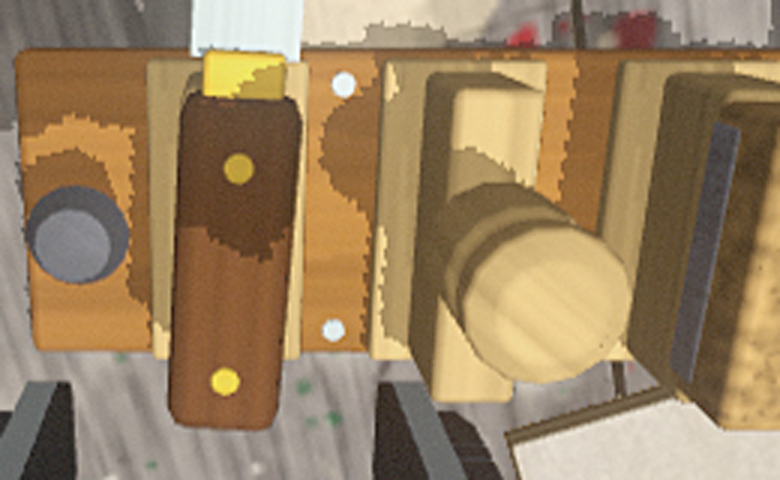

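```bash
python3 - <<'E'
from fit import *
L=np.load('racks.npz')['L'];goal(rackpts(L,[(.106,-.001,.052)])[0],L[2])
E
```

```text
clock 2.12 pos [0.3882 0.3676 0.1466] q6 [ 0.76  0.37 -0.05  1.17  0.    2.56] w 0.0515 F [-1.6 -1.2 -1.7]
rows: shift [-0.14  3.78  0.14] turn [0.03 0.04 0.04]
```

```bash
python3 -m handwheel '[[-0.1,0.6,0.1,0,0,0],[-0.1,1.4,0.1,0,0,0],[-0.1,2.2,0.1,0,0,0],[-0.1,2.8,0.1,0,0,0],[-0.1,3,0.1,0,0,0]]'
python3 -m handwheel '[[0,0,0,0,0,0],[0,0,0,0,0,0],[0,0,0,0,0,0],[0,0,0,0,0,0],[0,0,0,0,0,0]]'
python3 - <<'E'
from fit import *
L=np.load('racks.npz')['L'];goal(rackpts(L,[(.106,-.001,.052)])[0],L[2])
c=snap('wrist','w3.png'); c=snap('side','s3.png')
a=cv2.imread('pics/s3.png')
cv2.imwrite('pics/s3z.png',cv2.resize(a[130:280,180:360],None,fx=4,fy=4,interpolation=cv2.INTER_CUBIC))
E
```

```text
clock: 2.75
eef_pos: [0.3955, 0.3706, 0.0756]
tool_rot: [0.438, -0.555, 0.555, -0.437]
ft_force: [-0.9, 0.7, 0.3]
grip_width: 0.0515
clock: 3.38
eef_pos: [0.3954, 0.3709, 0.0765]
tool_rot: [0.438, -0.555, 0.555, -0.438]
ft_force: [-0.4, 0.5, -0.7]
grip_width: 0.0512
clock 3.38 pos [0.3954 0.3709 0.0765] q6 [ 0.75  0.44 -0.14  1.   -0.    2.56] w 0.0512 F [-0.4  0.5 -0.7]
rows: shift [ 0.08  0.98 -0.13] turn [-0.    0.02 -0.  ]
```

View pics/w3.png

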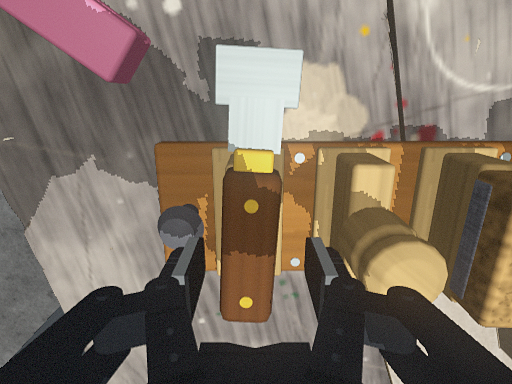

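View pics/s3z.png

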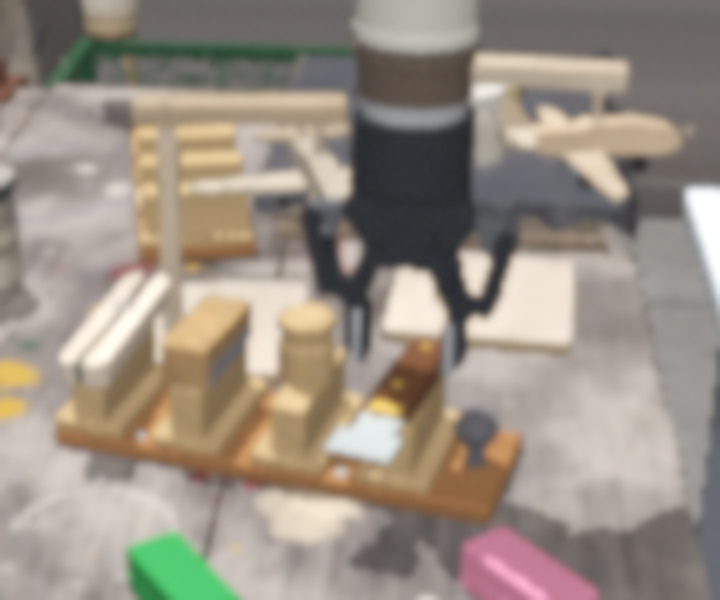

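```bash
python3 -m handwheel '[[0.1,0.3,-0.1,0,0,0],[0.1,0.6,-0.1,0,0,0],[0.1,0.9,-0.1,0,0,0],[0.1,1,-0.1,0,0,0],[0.1,1,-0.1,0,0,0]]'
python3 - <<'E'
from fit import *
L=np.load('racks.npz')['L'];goal(rackpts(L,[(.106,-.001,.052)])[0],L[2])
c=snap('wrist','w4.png'); c=snap('side','s4.png')
a=cv2.imread('pics/s4.png')
cv2.imwrite('pics/s4z.png',cv2.resize(a[170:270,220:340],None,fx=6,fy=6,interpolation=cv2.INTER_CUBIC))
E
```

```text
clock: 4.1
eef_pos: [0.3925, 0.3695, 0.0543]
tool_rot: [0.437, -0.555, 0.556, -0.439]
ft_force: [-8.7, -5.9, 21.4]
grip_width: 0.0511
clock 4.1 pos [0.3925 0.3695 0.0543] q6 [ 0.76  0.46 -0.18  0.94 -0.    2.56] w 0.0511 F [-8.7 -5.9 21.4]
rows: shift [-0.01  0.09 -0.03] turn [-0.01  0.02 -0.01]
```

View pics/w4.png

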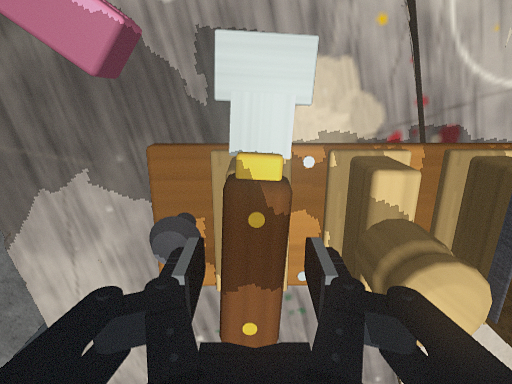

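View pics/s4z.png

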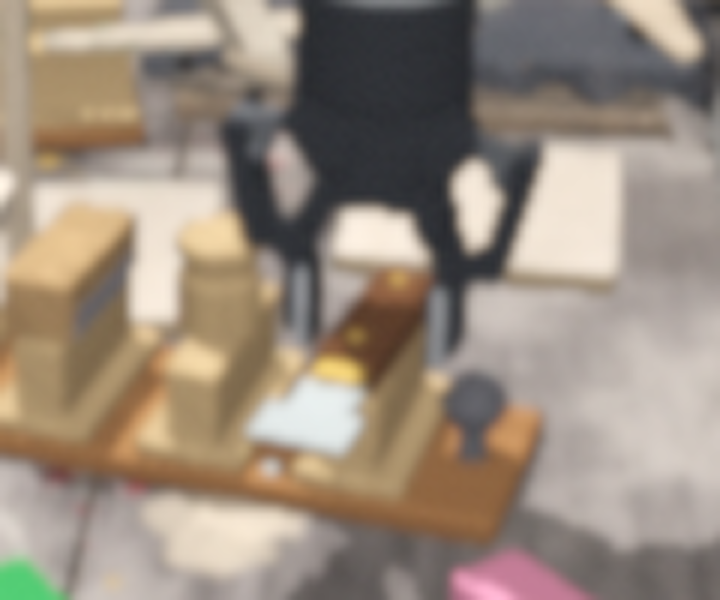

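```bash
python3 -m handwheel '[[0,-0.2,0,0,0,0],[0,-0.4,0,0,0,0],[0,-0.6,0,0,0,0],[0,-0.6,0,0,0,0],[0,-0.6,0,0,0,0]]'
python3 -m handwheel '[[0,0,0,0,0,0],[0,0,0,0,0,0],[0,0,0,0,0,0],[0,0.1,0,0,0,0],[0,0.2,0,0,0,0]]' -0.08
python3 - <<'E'
from fit import *
L=np.load('racks.npz')['L'];goal(rackpts(L,[(.106,-.001,.058)])[0],L[2])
c=snap('wrist','w5.png')
E
```

```text
clock: 4.82
eef_pos: [0.3922, 0.3689, 0.066]
tool_rot: [0.438, -0.555, 0.555, -0.437]
ft_force: [0.2, -0.8, 0.6]
grip_width: 0.0513
clock: 5.45
eef_pos: [0.3922, 0.369, 0.0611]
tool_rot: [0.438, -0.555, 0.555, -0.438]
ft_force: [0.0, -0.9, -0.3]
grip_width: 0.0388
clock 5.45 pos [0.3922 0.369  0.0611] q6 [ 0.75  0.45 -0.17  0.96 -0.    2.56] w 0.0388 F [ 0.  -0.9 -0.3]
rows: shift [-0.03  0.12 -0.02] turn [0.   0.02 0.  ]
```

View pics/w5.png

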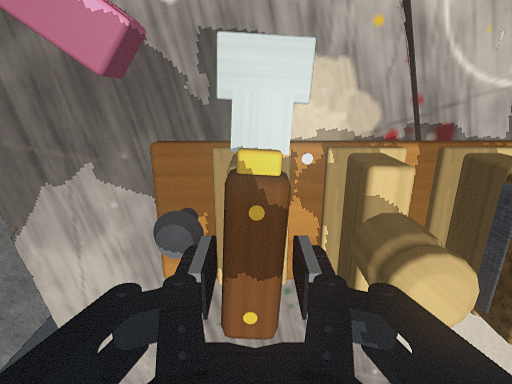

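```bash
python3 -m handwheel '[[0,0.1,0,0,0,0],[0,0.1,0,0,0,0],[0,0.1,0,0,0,0],[0,0.1,0,0,0,0],[0,0.1,0,0,0,0]]' -1
python3 -m handwheel '[[0,-0.4,0,0,0,0],[0,-0.8,0,0,0,0],[0,-1.6,0,0,0,0],[0,-2.6,0,0,0,0],[0,-3.6,0,0,0,0]]'
python3 - <<'E'
from fit import *
L=np.load('racks.npz')['L'];goal(rackpts(L,[(.106,-.001,.30)])[0],L[2])
c=snap('wrist','w6.png')
E
```

```text
clock: 6.12
eef_pos: [0.3926, 0.3692, 0.0601]
tool_rot: [0.437, -0.555, 0.555, -0.438]
ft_force: [-2.4, -2.2, 6.3]
grip_width: 0.0287
clock: 6.75
eef_pos: [0.3922, 0.369, 0.1499]
tool_rot: [-0.438, 0.555, -0.555, 0.438]
ft_force: [0.0, 0.2, -1.0]
grip_width: 0.0289
clock 6.75 pos [0.3922 0.369  0.1499] q6 [ 0.75  0.36 -0.04  1.17  0.    2.56] w 0.0289 F [ 0.   0.2 -1. ]
rows: shift [-0.03 -6.   -0.02] turn [ 0.    0.02 -0.  ]
```

View pics/w6.png

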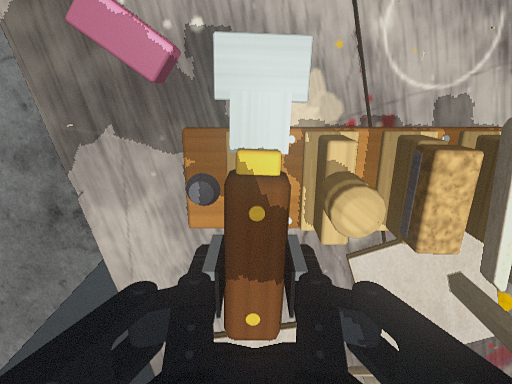

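```bash
cat >> fit.py <<'E'
def intool(c,pts,dz):
    """pixel points on plane TCPz+dz -> tool (x,z) mm offsets from TCP"""
    o=bot.get_obs();R=Ro.from_quat(o['tool_rot']);
    return [(R.inv().apply(ray(c,u,v,o['eef_pos'][2]+dz)-o['eef_pos'])*1000).round(1)[[0,2]].tolist() for u,v in pts]
E
python3 - <<'E'
from fit import *
c=load('w6');print(intool(c,[(226,172),(288,172),(280,338),(226,338)],.0185))
L=np.load('racks.npz')['L'];R=np.load('racks.npz')['R']
goal([.40,.20,.32],R[2]);goal(rackpts(R,[(.105,0,.30)])[0],R[2]+np.pi)
E
```

```text
[[-45.4, -12.6], [-45.4, 12.7], [38.5, 11.6], [38.5, -15.0]]
clock 6.8 pos [0.3938 0.3705 0.1536] q6 [ 0.75  0.36 -0.04  1.17 -0.    2.56] w 0.0292 F [1.5 0.5 2.6]
rows: shift [ 6.54 -6.68  1.86] turn [-0.    6.44 -0.04]
clock 6.8 pos [0.3938 0.3705 0.1536] q6 [ 0.75  0.36 -0.04  1.17 -0.    2.56] w 0.0292 F [1.5 0.5 2.6]
rows: shift [19.07 -5.91 14.13] turn [-0.    6.44 -0.04]
```

```bash
python3 -m handwheel '[[0,-1,0,0,-0.2,0],[0,-2.4,0,0,-0.5,0],[0,-3.9,0,0,-1,0],[0,-5.2,0,0,-1.6,0],[0,-6,0,0,-2.2,0]]'
python3 - <<'E'
from fit import *
R=np.load('racks.npz')['R']
goal(rackpts(R,[(.105,0,.30)])[0],R[2]+np.pi)
E
```

```text
clock: 7.42
eef_pos: [0.3927, 0.3694, 0.3006]
tool_rot: [-0.535, 0.461, -0.461, 0.537]
ft_force: [0.0, -1.0, -0.4]
grip_width: 0.0291
clock 7.42 pos [0.3927 0.3694 0.3006] q6 [0.75 0.3  0.27 1.53 0.   2.17] w 0.0291 F [ 0.  -1.  -0.4]
rows: shift [22.97  0.    5.9 ] turn [-0.    8.66 -0.02]
```

```bash
python3 -m handwheel '[[1,0,0.3,0,-0.7,0],[2.4,0,0.6,0,-1.5,0],[4,0,1,0,-2.3,0],[5.7,0,1.5,0,-3.2,0],[7.4,0,1.9,0,-4.1,0]]'
python3 - <<'E'
from fit import *
R=np.load('racks.npz')['R']
goal(rackpts(R,[(.105,0,.30)])[0],R[2]+np.pi)
E
```

```text
clock: 8.05
eef_pos: [0.4669, 0.1918, 0.2985]
tool_rot: [0.664, -0.243, 0.243, -0.664]
ft_force: [0.6, 1.3, -1.1]
grip_width: 0.0288
clock 8.05 pos [0.4669 0.1918 0.2985] q6 [ 0.39  0.23  0.17  1.51 -0.    1.09] w 0.0288 F [ 0.6  1.3 -1.1]
rows: shift [14.33 -0.06 -7.16] turn [ 0.   -5.23  0.  ]
```

```bash
python3 -m handwheel '[[1.7,0,-0.8,0,-0.8,0],[3.4,0,-1.7,0,-1.6,0],[5.2,0,-2.6,0,-2.4,0],[7,0,-3.5,0,-3.2,0],[8.8,0,-4.4,0,-4,0]]'
python3 - <<'E'
from fit import *
R=np.load('racks.npz')['R']
goal(rackpts(R,[(.105,0,.30)])[0],R[2]+np.pi)
E
```

```text
clock: 8.68
eef_pos: [0.5627, -0.0351, 0.2986]
tool_rot: [-0.707, 0.002, -0.002, 0.707]
ft_force: [1.0, 0.4, -0.5]
grip_width: 0.0286
clock 8.68 pos [ 0.5627 -0.0351  0.2986] q6 [-0.06  0.36  0.34  1.55  0.   -0.06] w 0.0286 F [ 1.   0.4 -0.5]
rows: shift [ 2.52 -0.06 -5.63] turn [-0.   -1.23  0.  ]
```

```bash
python3 -m handwheel '[[0.7,0,-1.5,0,-0.4,0],[1.4,0,-3,0,-0.8,0],[2,0,-4.4,0,-1.1,0],[2.4,0,-5.3,0,-1.2,0],[2.5,0,-5.6,0,-1.2,0]]'
python3 -m handwheel '[[0,0,0,0,0,0],[0,0,0,0,0,0],[0,0,0,0,0,0],[0,0,0,0,0,0],[0,0,0,0,0,0]]'
python3 - <<'E'
from fit import *
R=np.load('racks.npz')['R']
goal(rackpts(R,[(.105,0,.10)])[0],R[2]+np.pi)
c=snap('wrist','w7.png')
im=cv2.imread('pics/w7.png');overlay(c,R,im,1,0,0);cv2.imwrite('pics/w7o.png',im)
a=cv2.imread('pics/w7.png')
E
```

```text
clock: 9.3
eef_pos: [0.6236, -0.1755, 0.2976]
tool_rot: [-0.703, -0.07, 0.07, 0.704]
ft_force: [-0.1, 1.2, -0.4]
grip_width: 0.0286
clock: 9.93
eef_pos: [0.6234, -0.1737, 0.299]
tool_rot: [0.704, 0.071, -0.071, -0.704]
ft_force: [0.0, -0.5, -0.6]
grip_width: 0.0287
clock 9.93 pos [ 0.6234 -0.1737  0.299 ] q6 [-0.27  0.55  0.64  1.66  0.   -0.47] w 0.0287 F [ 0.  -0.5 -0.6]
rows: shift [ 0.04  7.96 -0.11] turn [ 0.   -0.06  0.  ]
```

View pics/w7o.png

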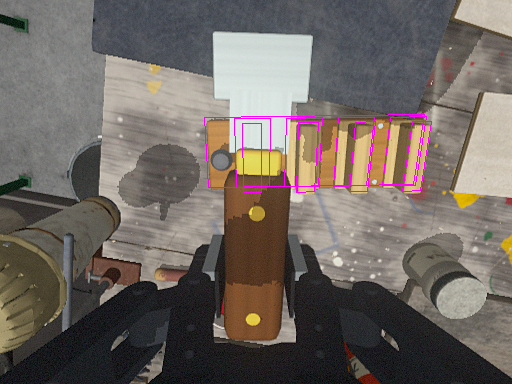

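```bash
python3 - <<'E'
import cv2
a=cv2.imread('pics/w7.png')
cv2.imwrite('pics/w7z.png',cv2.resize(a[105:205,195:445],None,fx=3.2,fy=3.2,interpolation=cv2.INTER_CUBIC))
E
```

```text
(no output)
```

View pics/w7z.png

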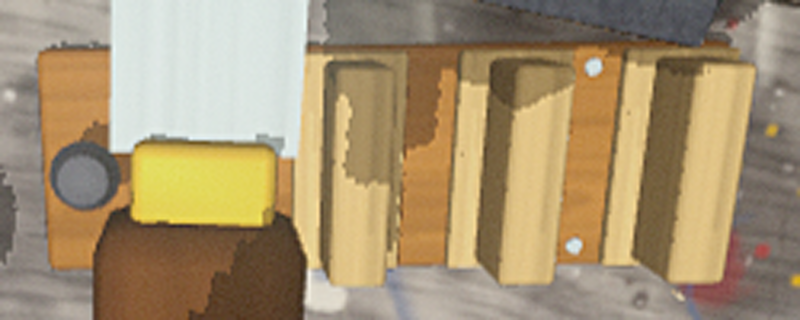

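```bash
cat > f4.py <<'E'
from fit import *
c=load('w7'); z=lambda u,v:(195+u/3.2,105+v/3.2)
A=[((.17,-.05,.014),38,55),((.17,.05,.014),50,268)]
for x,q in [(.035,[(337,65),(392,65),(387,285),(328,285)]),(-.035,[(510,63),(575,66),(556,283),(498,280)]),(-.105,[(690,62),(755,65),(725,282),(668,280)])]:
    for (u,v),(dx,dy) in zip(q,[(.012,-.045),(-.012,-.045),(-.012,.045),(.012,.045)]): A.append(((x+dx,dy,.058),u,v))
P=[a[0] for a in A];U=[z(*a[1:]) for a in A]
r=least_squares(lambda p:(proj(c,rackpts(p,P))-U).ravel(),[.603,-.073,-1.36])
print(r.x,r.fun.reshape(-1,2).round(1).tolist())
d=dict(np.load('racks.npz'));d['R']=r.x;d['Rtop']=np.array([0.60311806,-0.07348529,-1.36008348]);np.savez('racks.npz',**d)
E
python3 f4.py
python3 - <<'E'
from fit import *
R=np.load('racks.npz')['R'];goal(rackpts(R,[(.105,0.0015,.10)])[0],R[2]+np.pi)
E
```

```text
[ 0.60697345 -0.07116229 -1.35251007] [[-1.6, -1.5], [-0.8, 1.4], [-1.0, 0.7], [1.1, 0.3], [-0.4, 0.5], [-0.1, 0.8], [1.4, 0.3], [0.5, -1.0], [-0.5, 0.2], [-0.5, 1.5], [1.8, -0.5], [0.9, -1.7], [-0.5, -0.4], [-0.8, 0.6]]
clock 9.97 pos [ 0.6234 -0.1739  0.2989] q6 [-0.27  0.55  0.64  1.66 -0.   -0.47] w 0.0283 F [-0.5  0.7 -0.2]
rows: shift [ 0.31  7.96 -0.04] turn [ 0.  -0.1  0. ]
```

```bash
python3 -m handwheel '[[0.1,1,0,0,-0.1,0],[0.2,2.6,0,0,-0.1,0],[0.3,4.4,0,0,-0.1,0],[0.3,6.2,0,0,-0.1,0],[0.3,7.4,0,0,-0.1,0]]'
python3 -m handwheel '[[0,0.3,0,0,0,0],[0,0.5,0,0,0,0],[0,0.6,0,0,0,0],[0,0.6,0,0,0,0],[0,0.6,0,0,0,0]]'
python3 - <<'E'
from fit import *
R=np.load('racks.npz')['R'];L=np.load('racks.npz')['L'];goal(rackpts(R,[(.105,0.0015,.061)])[0],R[2]+np.pi)
print(rackpts([0,0,-L[2]],[[.3924-L[0],.3691-L[1],0]]))
c=snap('wrist','w8.png');snap('top','t8.png')
im=cv2.imread('pics/w8.png');overlay(c,R,im,1,0,0);cv2.imwrite('pics/w8o.png',im)
E
```

```text
clock: 10.6
eef_pos: [0.6296, -0.1722, 0.1111]
tool_rot: [-0.702, -0.076, 0.078, 0.703]
ft_force: [-1.4, 0.5, -0.9]
grip_width: 0.029
clock: 11.22
eef_pos: [0.6314, -0.1727, 0.0998]
tool_rot: [0.703, 0.077, -0.076, -0.703]
ft_force: [0.2, 0.2, -1.2]
grip_width: 0.0289
clock 11.22 pos [ 0.6314 -0.1727  0.0998] q6 [-0.27  0.62  0.24  1.19  0.   -0.48] w 0.0289 F [ 0.2  0.2 -1.2]
rows: shift [-0.02  1.55 -0.02] turn [ 0.   -0.    0.01]
[[ 0.10528125 -0.00040793  0.        ]]
```

View pics/w8o.png

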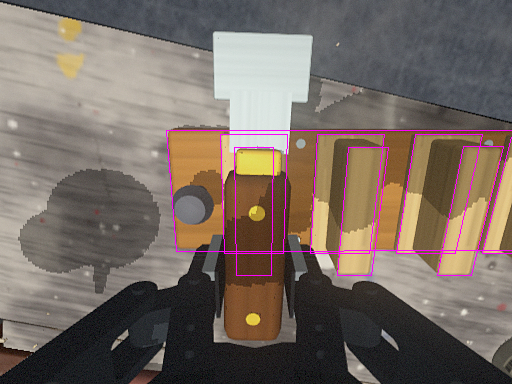

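```bash
python3 -m handwheel '[[0,0.4,0,0,0,0],[0,0.8,0,0,0,0],[-0.05,1.2,0,0,0,0],[-0.05,1.5,0,0,0,0],[-0.05,1.55,0,0,0,0]]'
python3 -m handwheel '[[0,0,0,0,0,0],[0,0,0,0,0,0],[0,0.02,0,0,0,0],[0,0.04,0,0,0,0],[0,0.04,0,0,0,0]]'
python3 - <<'E'
from fit import *
R=np.load('racks.npz')['R'];goal(rackpts(R,[(.105,0.0015,.061)])[0],R[2]+np.pi)
c=snap('wrist','w9.png');snap('top','t9.png')
E
```

```text
clock: 11.95
eef_pos: [0.629, -0.1728, 0.0602]
tool_rot: [-0.703, -0.076, 0.077, 0.703]
ft_force: [-3.4, 1.2, 7.8]
grip_width: 0.0291
clock: 12.58
eef_pos: [0.6295, -0.1729, 0.0602]
tool_rot: [0.703, 0.077, -0.077, -0.703]
ft_force: [-4.8, 1.2, 7.3]
grip_width: 0.0287
clock 12.57 pos [ 0.6295 -0.1729  0.0602] q6 [-0.27  0.65  0.19  1.11 -0.   -0.49] w 0.0287 F [-4.8  1.2  7.3]
rows: shift [ 0.06 -0.03 -0.03] turn [ 0. -0.  0.]
```

View pics/w9.png

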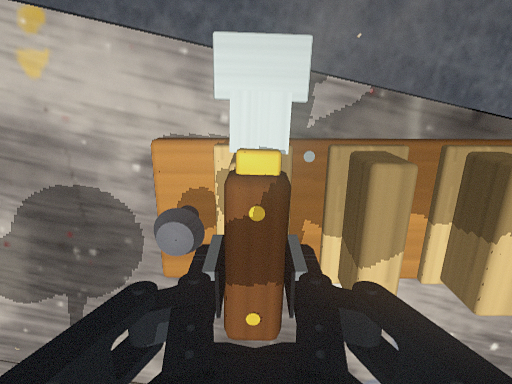

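```bash
python3 -m handwheel '[[0,0,0,0,0,0],[0,0,0,0,0,0],[0,0,0,0,0,0],[0,-0.1,0,0,0,0],[0,-0.3,0,0,0,0]]' -0.06
python3 -m handwheel '[[0,-0.4,0,0,0,0],[0,-1,0,0,0,0],[0,-2,0,0,0,0],[0,-3.3,0,0,0,0],[0,-4.5,0,0,0,0]]'
python3 - <<'E'
from fit import *
R=np.load('racks.npz')['R'];L=np.load('racks.npz')['L'];goal(rackpts(L,[(.035,0,.30)])[0],L[2])
c=snap('wrist','w10.png')
im=cv2.imread('pics/w10.png');overlay(c,R,im,1,0,0);cv2.imwrite('pics/w10o.png',im)
E
```

```text
clock: 13.3
eef_pos: [0.6294, -0.1728, 0.0665]
tool_rot: [-0.703, -0.077, 0.077, 0.703]
ft_force: [-0.1, -0.0, -0.5]
grip_width: 0.0402
clock: 13.92
eef_pos: [0.6299, -0.173, 0.1817]
tool_rot: [0.703, 0.077, -0.076, -0.703]
ft_force: [0.5, -0.5, -0.3]
grip_width: 0.0401
clock 13.93 pos [ 0.6299 -0.173   0.1817] q6 [-0.27  0.57  0.37  1.37 -0.   -0.49] w 0.0401 F [ 0.5 -0.5 -0.3]
rows: shift [-2.07 -4.76 21.96] turn [ 0.01 -6.38  0.01]
```

View pics/w10o.png

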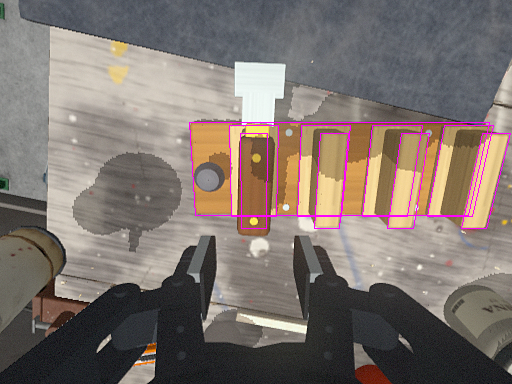

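```bash
python3 -m handwheel '[[0,-0.8,0.2,0,0.2,0],[-0.1,-2,0.8,0,0.8,0],[-0.2,-3.2,2,0,1.6,0],[-0.3,-4.4,3.5,0,2.4,0],[-0.5,-4.8,5.2,0,3.2,0]]' 0.2
python3 - <<'E'
from fit import *
L=np.load('racks.npz')['L'];goal(rackpts(L,[(.035,0,.30)])[0],L[2])
E
```

```text
clock: 14.6
eef_pos: [0.59, -0.048, 0.3025]
tool_rot: [-0.696, 0.12, -0.124, 0.697]
ft_force: [0.5, 0.2, 0.3]
grip_width: 0.0517
clock 14.6 pos [ 0.59   -0.048   0.3025] q6 [-0.08  0.41  0.43  1.58  0.    0.27] w 0.0517 F [0.5 0.2 0.3]
rows: shift [-10.3    0.07  13.29] turn [-0.03  8.39  0.02]
```

```bash
python3 -m handwheel '[[-1,0,1.4,0,0.8,0],[-2.1,0,2.8,0,1.7,0],[-3.2,0,4.2,0,2.6,0],[-4.3,0,5.6,0,3.5,0],[-5.4,0,7,0,4.4,0]]'
python3 - <<'E'
from fit import *
L=np.load('racks.npz')['L'];goal(rackpts(L,[(.035,0,.30)])[0],L[2])
E
```

```text
clock: 15.22
eef_pos: [0.52, 0.1627, 0.3002]
tool_rot: [-0.6, 0.373, -0.374, 0.601]
ft_force: [0.1, -0.4, 0.2]
grip_width: 0.0515
clock 15.22 pos [0.52   0.1627 0.3002] q6 [0.3  0.31 0.28 1.54 0.   1.42] w 0.0515 F [ 0.1 -0.4  0.2]
rows: shift [-7.84  0.01  1.21] turn [-0.01  3.99 -0.  ]
```

```bash
python3 -m handwheel '[[-1.7,0,0.3,0,0.9,0],[-3.5,0,0.6,0,1.8,0],[-5.3,0,0.8,0,2.7,0],[-6.8,0,1.1,0,3.5,0],[-7.8,0,1.2,0,4,0]]'
python3 -m handwheel '[[0,0.5,0,0,0,0],[0,1.5,0,0,0,0],[0,2.7,0,0,0,0],[0,3.5,0,0,0,0],[0,3.8,0,0,0,0]]'
python3 -m handwheel '[[0,0,0,0,0,0],[0,0,0,0,0,0],[0,0,0,0,0,0],[0,0,0,0,0,0],[0,0,0,0,0,0]]'
python3 - <<'E'
from fit import *
L=np.load('racks.npz')['L'];goal(rackpts(L,[(.035,0,.15)])[0],L[2])
c=snap('wrist','w11.png')
im=cv2.imread('pics/w11.png');overlay(c,L,im,1,0,0);cv2.imwrite('pics/w11o.png',im)
E
```

```text
clock: 15.85
eef_pos: [0.4598, 0.3511, 0.3]
tool_rot: [-0.437, 0.556, -0.556, 0.438]
ft_force: [0.6, 0.1, 0.0]
grip_width: 0.0511
clock: 16.48
eef_pos: [0.4601, 0.3477, 0.2026]
tool_rot: [0.438, -0.555, 0.556, -0.437]
ft_force: [0.1, 0.4, 0.6]
grip_width: 0.0513
clock: 17.1
eef_pos: [0.4606, 0.3495, 0.2043]
tool_rot: [0.438, -0.555, 0.555, -0.438]
ft_force: [-0.6, -0.2, -0.5]
grip_width: 0.0513
clock 17.1 pos [0.4606 0.3495 0.2043] q6 [0.65 0.41 0.17 1.33 0.   2.46] w 0.0513 F [-0.6 -0.2 -0.5]
rows: shift [-0.1   2.17 -0.02] turn [-0.    0.02 -0.  ]
```

View pics/w11o.png

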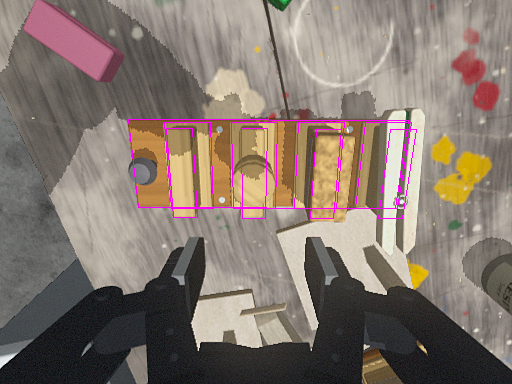

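```bash
python3 - <<'E'
from fit import *
a=cv2.imread('pics/w11.png')
cv2.imwrite('pics/w11z.png',cv2.resize(a[110:230,120:320],None,fx=4,fy=4,interpolation=cv2.INTER_CUBIC))
c=load('w11');L=np.load('racks.npz')['L']
print(rkc(c,L,255,186,.106),rkc(c,L,236,186,.106),rkc(c,L,274,186,.106))
E
```

```text
[33.8 -3. ] [49.5 -2.9] [18.1 -3. ]
```

View pics/w11z.png

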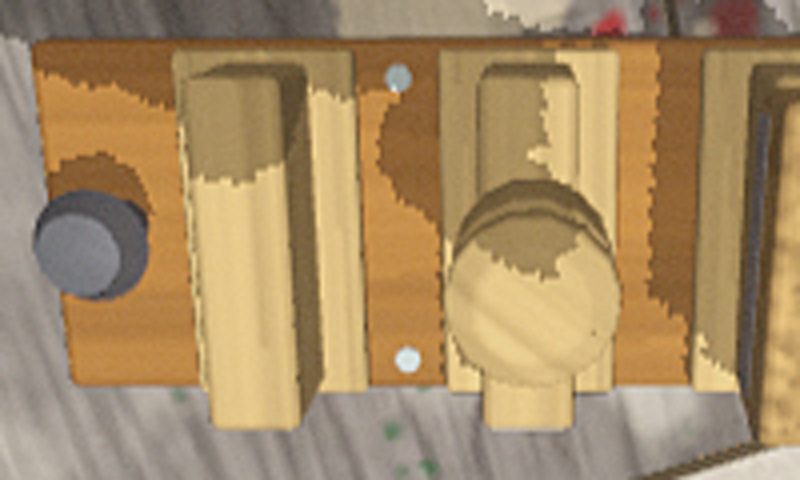

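```bash
python3 -m handwheel '[[-0.1,0.8,0,0,0,0],[-0.1,2,0,0,0,0],[-0.1,3.2,0,0,0,0],[-0.1,4,0,0,0,0],[-0.1,4.2,0,0,0,0]]'
python3 - <<'E'
from fit import *
L=np.load('racks.npz')['L'];goal(rackpts(L,[(.035,0,.051)])[0],L[2])
c=snap('wrist','w12.png')
E
```

```text
clock: 17.77
eef_pos: [0.4601, 0.3511, 0.0975]
tool_rot: [-0.439, 0.555, -0.555, 0.436]
ft_force: [0.3, -0.0, 0.1]
grip_width: 0.0519
clock 17.77 pos [0.4601 0.3511 0.0975] q6 [ 0.65  0.48  0.    1.09 -0.    2.46] w 0.0519 F [ 0.3 -0.   0.1]
rows: shift [-0.05  1.86  0.01] turn [0.01 0.02 0.01]
```

View pics/w12.png

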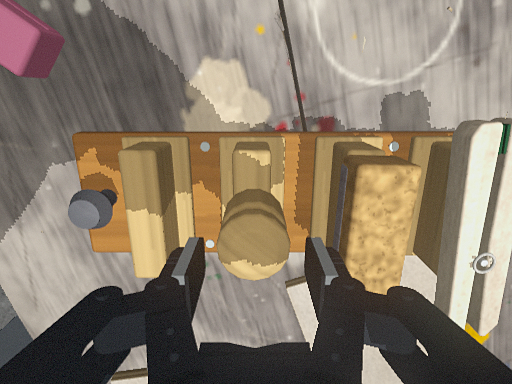

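```bash
python3 - <<'E'
from fit import *
c=load('side0');L=np.load('racks.npz')['L']
f=lambda P:((proj(c,rackpts(L,P))-[180,130])*4).round(1).tolist()
print(f([(.047,-.045,.058),(.023,-.045,.058)]))
for y in (0,-.004,-.008): print(y,f([(.035,y,.098),(.035,y,.106),(.035,y,.065)]))
a=cv2.imread('pics/side0.png')
cv2.imwrite('pics/z4.png',cv2.resize(a[195:250,230:280],None,fx=10,fy=10,interpolation=cv2.INTER_CUBIC))
E
```

```text
[[297.0, 407.6], [261.2, 401.4]]
0 [[302.5, 317.8], [302.5, 306.7], [302.3, 363.0]]
-0.004 [[300.4, 320.4], [300.5, 309.2], [300.3, 365.7]]
-0.008 [[298.4, 323.0], [298.4, 311.8], [298.3, 368.5]]
```

View pics/z4.png

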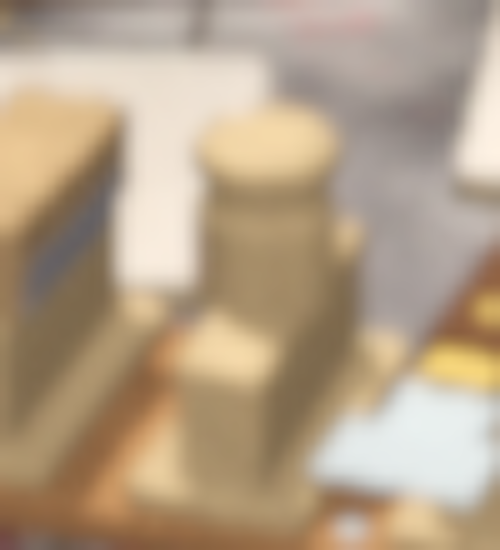

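```bash
python3 -m handwheel '[[-0.2,0.3,0,0,0,0],[-0.2,0.8,0,0,0,0],[-0.2,1.3,0,0,0,0],[-0.2,1.7,0,0,0,0],[-0.2,1.85,0,0,0,0]]'
python3 -m handwheel '[[0,0,0,0,0,0],[0,0,0,0,0,0],[0,0,0,0,0,0],[0,0,0,0,0,0],[0,0,0,0,0,0]]' -1
python3 - <<'E'
from fit import *
L=np.load('racks.npz')['L'];goal(rackpts(L,[(.035,-.004,.30)])[0],L[2])
E
```

```text
clock: 18.45
eef_pos: [0.4617, 0.3561, 0.0516]
tool_rot: [0.438, -0.555, 0.555, -0.437]
ft_force: [-0.3, -0.8, 0.3]
grip_width: 0.0509
clock: 19.08
eef_pos: [0.4623, 0.3566, 0.0529]
tool_rot: [0.438, -0.555, 0.555, -0.438]
ft_force: [0.2, 0.5, -0.5]
grip_width: 0.0359
clock 19.07 pos [0.4623 0.3566 0.0529] q6 [ 0.66  0.54 -0.04  0.99 -0.    2.46] w 0.0359 F [ 0.2  0.5 -0.5]
rows: shift [ 0.03 -9.89 -0.02] turn [-0.    0.02 -0.  ]
```

```bash
python3 -m handwheel '[[0,-0.5,0,0,0,0],[0,-1.5,0,0,0,0],[0,-3,0,0,0,0],[0,-5,0,0,0,0],[0,-7,0,0,-0.4,0]]'
python3 -m handwheel '[[0,-1.8,0,0,-0.5,0],[0.3,-2.8,0,0,-1.3,0],[0.8,-3,-0.2,0,-2.1,0],[1.8,-3,-0.4,0,-2.9,0],[3,-3,-0.4,0,-3.7,0]]'
python3 - <<'E'
from fit import *
R=np.load('racks.npz')['R'];goal(rackpts(R,[(.035,0,.30)])[0],R[2]+np.pi)
c=snap('wrist','w13.png')
E
```

```text
clock: 19.7
eef_pos: [0.4621, 0.3565, 0.2303]
tool_rot: [0.457, -0.539, 0.539, -0.458]
ft_force: [1.3, 0.7, -1.1]
grip_width: 0.0366
clock: 20.32
eef_pos: [0.4395, 0.2839, 0.3039]
tool_rot: [-0.605, 0.365, -0.365, 0.606]
ft_force: [0.2, 0.2, -1.9]
grip_width: 0.0363
clock 20.32 pos [0.4395 0.2839 0.3039] q6 [ 0.57  0.27  0.23  1.53 -0.    1.66] w 0.0363 F [ 0.2  0.2 -1.9]
rows: shift [17.04  0.15 -1.07] turn [-0.01 -7.47  0.  ]
```

View pics/w13.png

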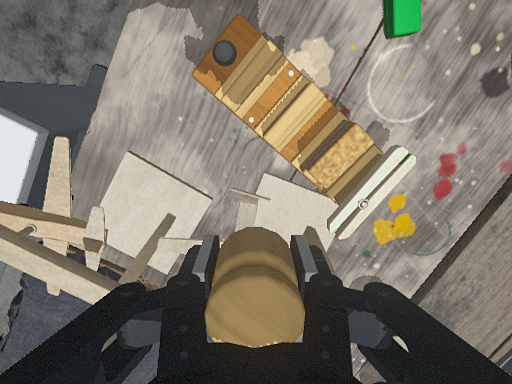

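```bash
python3 -m handwheel '[[1.7,0,-0.1,0,-0.8,0],[3.5,0,-0.2,0,-1.6,0],[5.3,0,-0.3,0,-2.4,0],[7.1,0,-0.4,0,-3.2,0],[9,0,-0.5,0,-4,0]]'
python3 - <<'E'
from fit import *
R=np.load('racks.npz')['R'];goal(rackpts(R,[(.035,0,.30)])[0],R[2]+np.pi)
E
```

```text
clock: 21.0
eef_pos: [0.5331, 0.0777, 0.304]
tool_rot: [-0.694, 0.136, -0.137, 0.694]
ft_force: [-0.5, 0.2, 0.1]
grip_width: 0.0364
clock 21.0 pos [0.5331 0.0777 0.304 ] q6 [0.14 0.3  0.27 1.54 0.   0.53] w 0.0364 F [-0.5  0.2  0.1]
rows: shift [ 5.79  0.16 -5.54] turn [-0.   -3.48  0.01]
```

```bash
python3 -m handwheel '[[1.3,0,-1.2,0,-0.8,0],[2.6,0,-2.5,0,-1.6,0],[4,0,-3.8,0,-2.4,0],[5.2,0.1,-5,0,-3.1,0],[5.8,0.1,-5.5,0,-3.5,0]]'
python3 -m handwheel '[[0,0.8,0,0,0,0],[0,2.2,0,0,0,0],[0,3.8,0,0,0,0],[0,4.8,0,0,0,0],[0,5.2,0,0,0,0]]'
python3 -m handwheel '[[0,0,0,0,0,0],[0,0,0,0,0,0],[0,0,0,0,0,0],[0,0,0,0,0,0],[0,0,0,0,0,0]]'
python3 - <<'E'
from fit import *
R=np.load('racks.npz')['R'];goal(rackpts(R,[(.035,0,.054)])[0],R[2]+np.pi)
c=snap('wrist','w14.png')
im=cv2.imread('pics/w14.png');overlay(c,R,im,1,0,0);cv2.imwrite('pics/w14o.png',im)
E
```

```text
clock: 21.62
eef_pos: [0.6142, -0.1061, 0.3005]
tool_rot: [0.703, 0.077, -0.077, -0.703]
ft_force: [-0.1, 1.4, 0.2]
grip_width: 0.0366
clock: 22.25
eef_pos: [0.613, -0.1034, 0.1692]
tool_rot: [-0.703, -0.076, 0.078, 0.703]
ft_force: [-0.1, -0.0, -0.5]
grip_width: 0.036
clock: 22.88
eef_pos: [0.6141, -0.1036, 0.1707]
tool_rot: [0.703, 0.077, -0.077, -0.703]
ft_force: [-0.2, 0.7, -0.5]
grip_width: 0.0367
clock 22.88 pos [ 0.6141 -0.1036  0.1707] q6 [-0.17  0.51  0.25  1.31  0.   -0.38] w 0.0367 F [-0.2  0.7 -0.5]
rows: shift [ 0.    4.67 -0.07] turn [ 0. -0.  0.]
```

View pics/w14o.png

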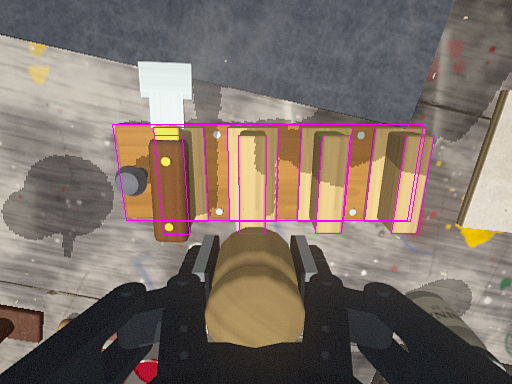

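```bash
python3 -m handwheel '[[-0.05,0.8,-0.05,0,0,0],[-0.05,2,-0.05,0,0,0],[-0.05,3.2,-0.05,0,0,0],[-0.05,4,-0.05,0,0,0],[-0.05,4.3,-0.05,0,0,0]]'
python3 -m handwheel '[[0,0.1,0,0,0,0],[0,0.2,0,0,0,0],[0,0.3,0,0,0,0],[0,0.35,0,0,0,0],[0,0.35,0,0,0,0]]'
python3 - <<'E'
from fit import *
R=np.load('racks.npz')['R'];goal(rackpts(R,[(.035,-.001,.054)])[0],R[2]+np.pi)
c=snap('wrist','w15.png')
E
```

```text
clock: 23.55
eef_pos: [0.6119, -0.105, 0.0612]
tool_rot: [-0.703, -0.076, 0.078, 0.703]
ft_force: [0.5, 0.3, -0.5]
grip_width: 0.0365
clock: 24.18
eef_pos: [0.613, -0.1051, 0.0542]
tool_rot: [0.703, 0.077, -0.077, -0.703]
ft_force: [0.5, 0.4, -1.3]
grip_width: 0.0364
clock 24.18 pos [ 0.613  -0.1051  0.0542] q6 [-0.17  0.6   0.08  1.05  0.   -0.39] w 0.0364 F [ 0.5  0.4 -1.3]
rows: shift [ 0.02  0.01 -0.02] turn [ 0. -0.  0.]
```

View pics/w15.png

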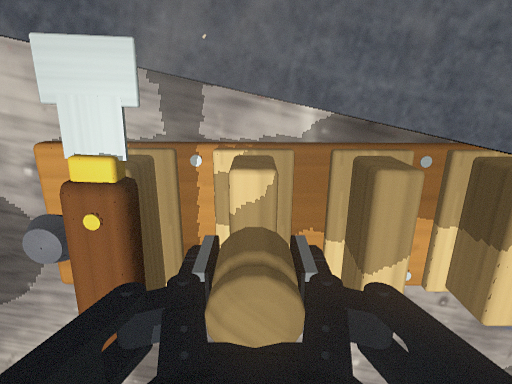

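```bash
python3 -m handwheel '[[0,0.02,0,0,0,0],[0,0.04,0,0,0,0],[0,0.06,0,0,0,0],[0,0.06,0,0,0,0],[0,0.06,0,0,0,0]]'
python3 -m handwheel '[[0,0,0,0,0,0],[0,0,0,0,0,0],[0,0,0,0,0,0],[0,0,0,0,0,0],[0,-0.1,0,0,0,0]]' 0.15
python3 -m handwheel '[[0,-0.5,0,0,0,0],[0,-1.5,0,0,0,0],[0,-3,0,0,0,0],[0,-4.2,0,0,0,0],[0,-4.8,0,0,0,0]]'
python3 - <<'E'
from fit import *
R=np.load('racks.npz')['R'];L=np.load('racks.npz')['L'];goal(rackpts(L,[(-.035,0,.30)])[0],L[2])
c=snap('wrist','w16.png')
im=cv2.imread('pics/w16.png');overlay(c,R,im,1,0,0);cv2.imwrite('pics/w16o.png',im)
E
```

```text
clock: 24.85
eef_pos: [0.613, -0.1051, 0.0525]
tool_rot: [-0.703, -0.077, 0.077, 0.703]
ft_force: [-0.0, 0.5, 0.2]
grip_width: 0.0366
clock: 25.48
eef_pos: [0.6128, -0.1051, 0.0549]
tool_rot: [-0.703, -0.077, 0.077, 0.703]
ft_force: [0.9, 0.5, -0.8]
grip_width: 0.0491
clock: 26.1
eef_pos: [0.6142, -0.1054, 0.1782]
tool_rot: [0.703, 0.078, -0.075, -0.702]
ft_force: [-0.3, -0.9, -0.2]
grip_width: 0.0488
clock 26.1 pos [ 0.6142 -0.1054  0.1782] q6 [-0.17  0.51  0.26  1.32 -0.   -0.39] w 0.0488 F [-0.3 -0.9 -0.2]
rows: shift [ 0.48 -4.9  17.95] turn [ 0.02 -6.38  0.02]
```

View pics/w16o.png

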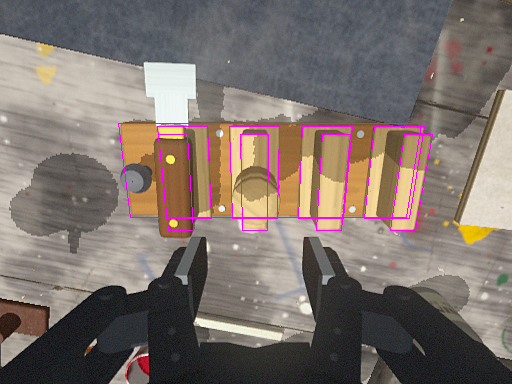

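```bash
python3 - <<'E'
from fit import *
a=cv2.imread('pics/w16.png')
cv2.imwrite('pics/w16z.png',cv2.resize(a[110:250,140:340],None,fx=4,fy=4,interpolation=cv2.INTER_CUBIC))
c=load('w16');R=np.load('racks.npz')['R']
for y in (-.004,0,.004): print(y,((proj(c,rackpts(R,[(.035,y,.106),(.035,-.045,.058),(.035,.045,.058)]))-[140,110])*4).round().tolist())
E
```

```text
-0.004 [[457.0, 349.0], [457.0, 95.0], [457.0, 479.0]]
0 [[457.0, 369.0], [457.0, 95.0], [457.0, 479.0]]
0.004 [[457.0, 389.0], [457.0, 95.0], [457.0, 479.0]]
```

View pics/w16z.png

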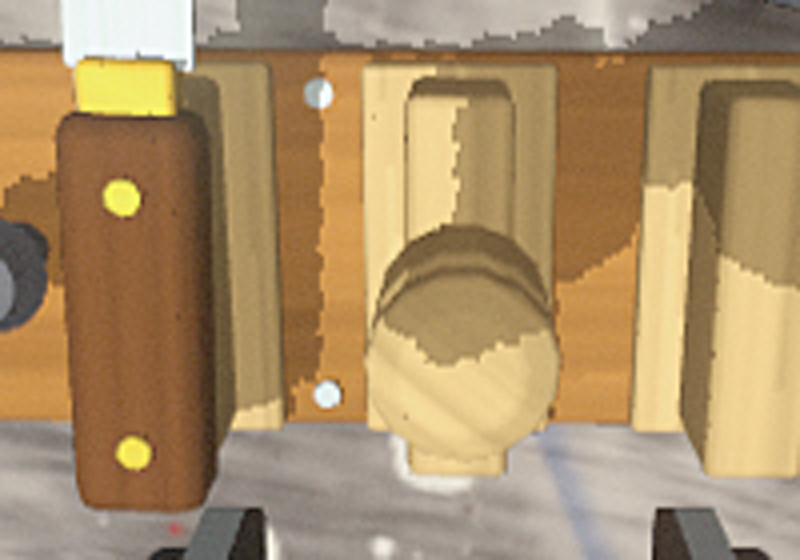

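```bash
python3 -m handwheel '[[0,-1,0.2,0,0.2,0],[0,-2.4,0.8,0,0.8,0],[0,-3.8,2,0,1.6,0],[0.1,-4.7,3.5,0,2.4,0],[0.1,-4.9,5.2,0,3.2,0]]' 0.2
python3 - <<'E'
from fit import *
L=np.load('racks.npz')['L'];goal(rackpts(L,[(-.035,0,.30)])[0],L[2])
E
```

```text
clock: 26.78
eef_pos: [0.5878, 0.0231, 0.2986]
tool_rot: [-0.696, 0.121, -0.123, 0.697]
ft_force: [0.6, 1.0, -0.0]
grip_width: 0.0512
clock 26.77 pos [0.5878 0.0231 0.2986] q6 [0.04 0.41 0.41 1.57 0.   0.39] w 0.0512 F [ 0.6  1.  -0. ]
rows: shift [-6.47 -0.06 10.95] turn [-0.01  8.39  0.01]
```

```bash
python3 -m handwheel '[[-0.8,0,1.3,0,0.9,0],[-1.5,0,2.5,0,1.8,0],[-2.2,0,3.8,0,2.7,0],[-2.9,0,5,0,3.6,0],[-3.7,0,6.3,0,4.5,0]]'
python3 - <<'E'
from fit import *
L=np.load('racks.npz')['L'];goal(rackpts(L,[(-.035,0,.30)])[0],L[2])
E
```

```text
clock: 27.4
eef_pos: [0.5522, 0.2026, 0.2964]
tool_rot: [0.597, -0.379, 0.379, -0.596]
ft_force: [-0.2, 1.4, -0.6]
grip_width: 0.051
clock 27.4 pos [0.5522 0.2026 0.2964] q6 [ 0.35  0.41  0.41  1.57 -0.    1.48] w 0.051 F [-0.2  1.4 -0.6]
rows: shift [-5.21 -0.15  1.4 ] turn [0.01 3.89 0.  ]
```

```bash
python3 -m handwheel '[[-1.2,0,0.3,0,0.9,0],[-2.5,0,0.7,0,1.8,0],[-3.8,0,1,0,2.7,0],[-4.8,0,1.3,0,3.5,0],[-5.2,0,1.4,0,3.9,0]]'
python3 -m handwheel '[[0,0.5,0,0,0,0],[0,1.5,0,0,0,0],[0,2.7,0,0,0,0],[0,3.5,0,0,0,0],[0,3.8,0,0,0,0]]'
python3 -m handwheel '[[0,0,0,0,0,0],[0,0,0,0,0,0],[0,0,0,0,0,0],[0,0,0,0,0,0],[0,0,0,0,0,0]]'
python3 - <<'E'
from fit import *
L=np.load('racks.npz')['L'];goal(rackpts(L,[(-.035,0,.053)])[0],L[2])
c=snap('wrist','w17.png')
im=cv2.imread('pics/w17.png');a=im.copy();overlay(c,L,im,1,0,0)
im=cv2.resize(im[110:250,160:360],None,fx=4,fy=4,interpolation=cv2.INTER_CUBIC)
cv2.imwrite('pics/w17o.png',im)
E
```

```text
clock: 28.02
eef_pos: [0.5276, 0.3356, 0.2959]
tool_rot: [-0.438, 0.556, -0.555, 0.437]
ft_force: [0.1, 0.2, 0.0]
grip_width: 0.0515
clock: 28.65
eef_pos: [0.5274, 0.3324, 0.1997]
tool_rot: [-0.439, 0.556, -0.555, 0.436]
ft_force: [-0.3, 0.5, 0.4]
grip_width: 0.0512
clock: 29.28
eef_pos: [0.5286, 0.3342, 0.2029]
tool_rot: [0.437, -0.555, 0.555, -0.438]
ft_force: [-0.2, -0.2, 0.3]
grip_width: 0.0516
clock 29.27 pos [0.5286 0.3342 0.2029] q6 [ 0.56  0.51  0.32  1.38 -0.    2.37] w 0.0516 F [-0.2 -0.2  0.3]
rows: shift [-0.04  5.99 -0.01] turn [-0.    0.02 -0.  ]
```

View pics/w17o.png

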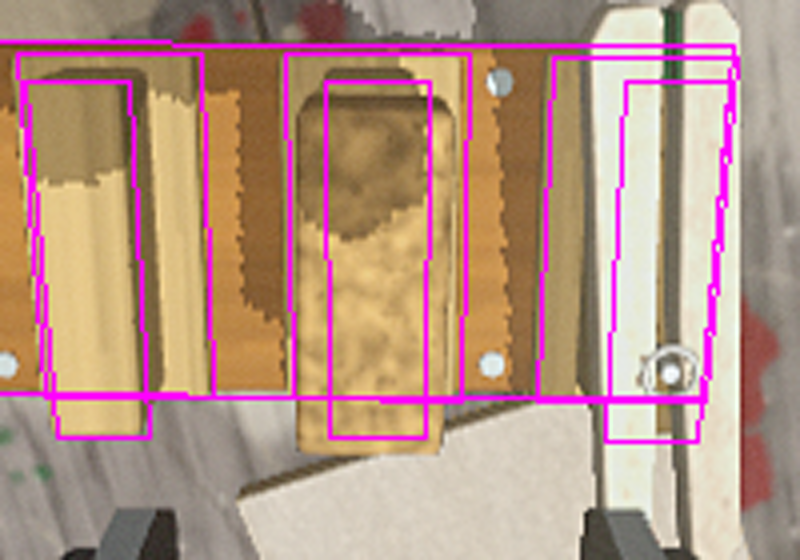

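```bash
python3 - <<'E'
from fit import *
c=load('w17');L=np.load('racks.npz')['L'];z=lambda u,v:(160+u/4,110+v/4)
q=[rkc(c,L,*z(u,v),.088) for u,v in [(299,98),(452,98),(297,452),(440,454)]];print(q,np.mean(q,0))
print([rkc(c,L,*z(u,v),.058) for u,v in [(80,75),(97,436)]])
q=[rkc(c,L,*z(u,v),.078) for u,v in [(590,20),(740,20)]];print(q)
E
```

```text
[array([-18.8, -44.5]), array([-50.9, -44.6]), array([-17.1,  36.1]), array([-49.9,  36.5])] [-34.175  -4.125]
[array([ 34. , -45.9]), array([36. , 44.8])]
[array([-80.7, -60. ]), array([-112.8,  -60.1])]
```

```bash
python3 -m handwheel '[[-0.1,0.8,0,0,0,0],[-0.2,2,0,0,0,0],[-0.2,3.4,0,0,0,0],[-0.2,4.6,0,0,0,0],[-0.2,5,0,0,0,0]]'
python3 - <<'E'
from fit import *
L=np.load('racks.npz')['L'];goal(rackpts(L,[(-.035,-.0035,.053)])[0],L[2])
c=snap('wrist','w18.png')
E
```

```text
clock: 29.95
eef_pos: [0.5283, 0.3381, 0.0752]
tool_rot: [-0.439, 0.556, -0.555, 0.436]
ft_force: [-0.2, -1.1, 0.8]
grip_width: 0.0513
clock 29.95 pos [0.5283 0.3381 0.0752] q6 [ 0.57  0.59  0.13  1.11 -0.    2.38] w 0.0513 F [-0.2 -1.1  0.8]
rows: shift [-0.04  0.89  0.04] turn [0.02 0.02 0.02]
```

View pics/w18.png

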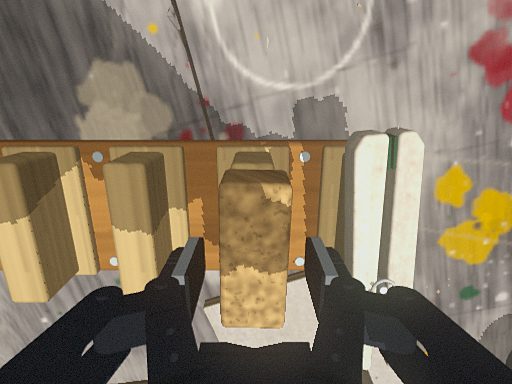

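```bash
python3 -m handwheel '[[0,0.2,0,0,0,0],[0,0.5,0,0,0,0],[0,0.8,0,0,0,0],[0,0.9,0,0,0,0],[0,0.9,0,0,0,0]]'
python3 -m handwheel '[[0,0,0,0,0,0],[0,0,0,0,0,0],[0,0,0,0,0,0],[0,0,0,0,0,0],[0,0,0,0,0,0]]' -1
python3 -m handwheel '[[0,-0.5,0,0,0,0],[0,-1.5,0,0,0,0],[0,-3,0,0,0,0],[0,-5,0,0,0,0],[0,-7,0,0,-0.4,0]]'
python3 - <<'E'
from fit import *
R=np.load('racks.npz')['R'];goal(rackpts(R,[(-.035,0,.30)])[0],R[2]+np.pi)
c=snap('wrist','w19.png')
E
```

```text
clock: 30.62
eef_pos: [0.5295, 0.3389, 0.0548]
tool_rot: [-0.438, 0.555, -0.555, 0.437]
ft_force: [0.7, -0.5, -0.7]
grip_width: 0.0513
clock: 31.25
eef_pos: [0.53, 0.3392, 0.0555]
tool_rot: [0.437, -0.555, 0.555, -0.438]
ft_force: [0.4, 0.1, 3.0]
grip_width: 0.0332
clock: 31.88
eef_pos: [0.5292, 0.3387, 0.2317]
tool_rot: [-0.458, 0.539, -0.539, 0.457]
ft_force: [0.7, 0.4, -0.2]
grip_width: 0.0334
clock 31.88 pos [0.5292 0.3387 0.2317] q6 [0.57 0.51 0.39 1.46 0.   2.3 ] w 0.0334 F [ 0.7  0.4 -0.2]
rows: shift [14.37 -2.73  5.23] turn [0.   6.81 0.01]
```

View pics/w19.png

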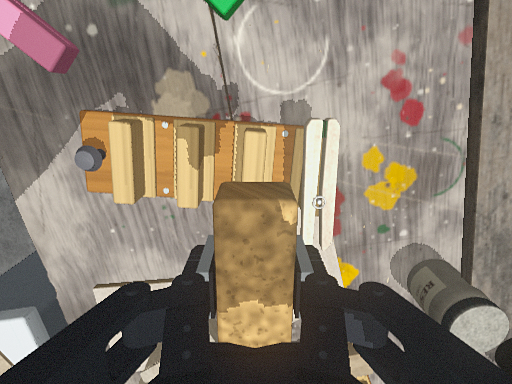

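```bash
python3 -m handwheel '[[0,-1.2,0,0,-0.7,0],[0.5,-2.4,0.1,0,-1.5,0],[1.3,-2.8,0.4,0,-2.3,0],[2.4,-2.9,0.9,0,-3.1,0],[3.6,-2.9,1.3,0,-3.9,0]]'
python3 - <<'E'
from fit import *
L=np.load('racks.npz')['L'];print(rackpts([0,0,-L[2]],[[.5298-L[0],.339-L[1],0]]))
R=np.load('racks.npz')['R'];goal(rackpts(R,[(-.035,0,.30)])[0],R[2]+np.pi)
E
```

```text
clock: 32.55
eef_pos: [0.5469, 0.2442, 0.303]
tool_rot: [-0.611, 0.355, -0.355, 0.612]
ft_force: [0.7, 0.6, -0.6]
grip_width: 0.033
[[-0.03533699 -0.00376642  0.        ]]
clock 32.55 pos [0.5469 0.2442 0.303 ] q6 [ 0.42  0.43  0.46  1.6  -0.    1.47] w 0.033 F [ 0.7  0.6 -0.6]
rows: shift [10.81  0.12 -3.76] turn [-0.   -7.27  0.  ]
```

```bash
python3 -m handwheel '[[1.2,0,-0.4,0,-0.8,0],[2.5,0,-0.8,0,-1.6,0],[3.8,0,-1.3,0,-2.4,0],[5.1,0,-1.7,0,-3.2,0],[6.3,0,-2.2,0,-4,0]]'
python3 - <<'E'
from fit import *
R=np.load('racks.npz')['R'];goal(rackpts(R,[(-.035,0,.30)])[0],R[2]+np.pi)
E
```

```text
clock: 33.17
eef_pos: [0.5763, 0.0795, 0.3026]
tool_rot: [0.696, -0.125, 0.124, -0.696]
ft_force: [-0.1, -0.1, -0.1]
grip_width: 0.0333
clock 33.17 pos [0.5763 0.0795 0.3026] q6 [ 0.14  0.4   0.41  1.58 -0.    0.49] w 0.0333 F [-0.1 -0.1 -0.1]
rows: shift [ 2.48  0.1  -4.05] turn [ 0.   -3.28 -0.  ]
```

```bash
python3 -m handwheel '[[0.6,0,-0.9,0,-0.7,0],[1.2,0,-1.9,0,-1.5,0],[1.8,0,-2.9,0,-2.3,0],[2.3,0.1,-3.7,0,-3,0],[2.5,0.1,-4,0,-3.3,0]]'
python3 -m handwheel '[[0,0.8,0,0,0,0],[0,2.2,0,0,0,0],[0,3.8,0,0,0,0],[0,4.8,0,0,0,0],[0,5.2,0,0,0,0]]'
python3 -m handwheel '[[0,0,0,0,0,0],[0,0,0,0,0,0],[0,0,0,0,0,0],[0,0,0,0,0,0],[0,0,0,0,0,0]]'
python3 - <<'E'
from fit import *
R=np.load('racks.npz')['R'];goal(rackpts(R,[(-.035,-.001,.056)])[0],R[2]+np.pi)
c=snap('wrist','w20.png')
im=cv2.imread('pics/w20.png');overlay(c,R,im,1,0,0);cv2.imwrite('pics/w20o.png',im)
E
```

```text
clock: 33.8
eef_pos: [0.5996, -0.0365, 0.2998]
tool_rot: [0.703, 0.076, -0.077, -0.703]
ft_force: [-0.0, 0.1, 0.1]
grip_width: 0.0329
clock: 34.42
eef_pos: [0.5985, -0.0348, 0.1682]
tool_rot: [-0.703, -0.075, 0.078, 0.703]
ft_force: [-0.1, 0.2, -1.0]
grip_width: 0.0328
clock: 35.05
eef_pos: [0.6, -0.0349, 0.1704]
tool_rot: [0.703, 0.077, -0.077, -0.703]
ft_force: [-0.0, -0.8, -0.0]
grip_width: 0.0333
clock 35.05 pos [ 0.6    -0.0349  0.1704] q6 [-0.06  0.47  0.18  1.28 -0.   -0.28] w 0.0333 F [-0.  -0.8 -0. ]
rows: shift [-0.09  4.58 -0.07] turn [ 0. -0.  0.]
```

View pics/w20o.png

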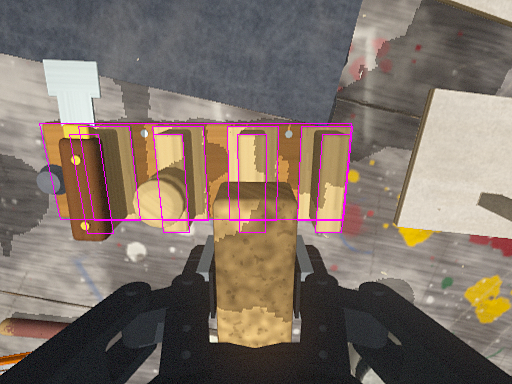

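```bash
python3 -m handwheel '[[-0.1,0.8,-0.05,0,0,0],[-0.1,2,-0.05,0,0,0],[-0.1,3.2,-0.05,0,0,0],[-0.1,4,-0.05,0,0,0],[-0.1,4.3,-0.05,0,0,0]]'
python3 -m handwheel '[[0,0.1,0,0,0,0],[0,0.2,0,0,0,0],[0,0.28,0,0,0,0],[0,0.3,0,0,0,0],[0,0.3,0,0,0,0]]'
python3 - <<'E'
from fit import *
R=np.load('racks.npz')['R'];goal(rackpts(R,[(-.035,-.001,.0555)])[0],R[2]+np.pi)
c=snap('wrist','w21.png')
E
```

```text
clock: 35.72
eef_pos: [0.5967, -0.0366, 0.061]
tool_rot: [-0.703, -0.076, 0.078, 0.703]
ft_force: [-0.8, -0.4, -0.6]
grip_width: 0.0334
clock: 36.35
eef_pos: [0.598, -0.0367, 0.0555]
tool_rot: [0.703, 0.077, -0.077, -0.703]
ft_force: [0.2, -1.0, 1.0]
grip_width: 0.0332
clock 36.35 pos [ 0.598  -0.0367  0.0555] q6 [-0.06  0.56  0.01  1.02  0.   -0.28] w 0.0332 F [ 0.2 -1.   1. ]
rows: shift [ 0.01  0.   -0.02] turn [ 0. -0.  0.]
```

View pics/w21.png

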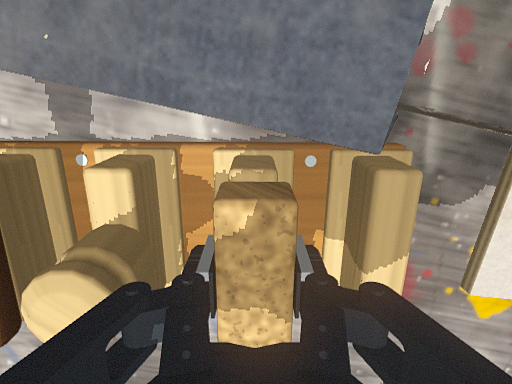

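```bash
python3 -m handwheel '[[0,0.02,0,0,0,0],[0,0.02,0,0,0,0],[0,0.02,0,0,0,0],[0,0.02,0,0,0,0],[0,0,0,0,0,0]]' 0.15
python3 -m handwheel '[[0,-0.5,0,0,0,0],[0,-1.5,0,0,0,0],[0,-3,0,0,0,0],[0,-4.2,0,0,0,0],[0,-4.8,0,0,0,0]]'
python3 - <<'E'
from fit import *
R=np.load('racks.npz')['R'];L=np.load('racks.npz')['L'];goal(rackpts(L,[(-.105,0,.30)])[0],L[2])
c=snap('wrist','w22.png')
im=cv2.imread('pics/w22.png')
im=cv2.resize(im[110:250,140:340],None,fx=4,fy=4,interpolation=cv2.INTER_CUBIC)
cv2.imwrite('pics/w22o.png',im)
for y in (-.004,0,.004): print(y,((proj(c,rackpts(R,[(-.035,y-.04,.088),(-.035,y+.04,.088),(-.035,-.045,.058),(-.035,.045,.058)]))-[140,110])*4).round().tolist())
E
```

```text
clock: 37.02
eef_pos: [0.5976, -0.0367, 0.055]
tool_rot: [-0.703, -0.077, 0.077, 0.703]
ft_force: [-0.0, 0.4, 0.4]
grip_width: 0.0487
clock: 37.65
eef_pos: [0.5989, -0.0368, 0.1781]
tool_rot: [0.703, 0.078, -0.075, -0.703]
ft_force: [0.3, 0.2, -0.1]
grip_width: 0.0495
clock 37.65 pos [ 0.5989 -0.0368  0.1781] q6 [-0.06  0.46  0.18  1.29 -0.   -0.28] w 0.0495 F [ 0.3  0.2 -0.1]
rows: shift [ 3.   -4.88 13.9 ] turn [ 0.02 -6.38  0.02]
-0.004 [[455.0, 121.0], [456.0, 501.0], [455.0, 95.0], [456.0, 479.0]]
0 [[455.0, 142.0], [456.0, 518.0], [455.0, 95.0], [456.0, 479.0]]
0.004 [[455.0, 162.0], [456.0, 535.0], [455.0, 95.0], [456.0, 479.0]]
```

View pics/w22o.png

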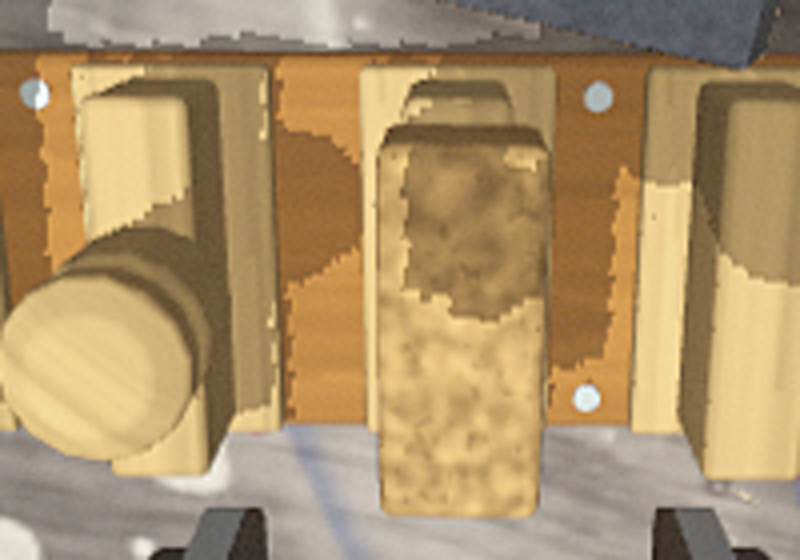

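```bash
python3 -m handwheel '[[0,-1,0.2,0,0.3,0],[0.2,-2.4,0.8,0,1,0],[0.4,-3.8,1.8,0,1.8,0],[0.7,-4.7,3,0,2.6,0],[1,-4.9,4.4,0,3.4,0]]' 0.2
python3 - <<'E'
from fit import *
L=np.load('racks.npz')['L'];goal(rackpts(L,[(-.105,0,.30)])[0],L[2])
E
```

```text
clock: 38.33
eef_pos: [0.5989, 0.0767, 0.2988]
tool_rot: [-0.694, 0.133, -0.135, 0.695]
ft_force: [0.3, -0.2, -0.5]
grip_width: 0.0511
clock 38.33 pos [0.5989 0.0767 0.2988] q6 [ 0.13  0.44  0.47  1.59 -0.    0.51] w 0.0511 F [ 0.3 -0.2 -0.5]
rows: shift [-3.69 -0.05  8.95] turn [-0.01  8.19  0.01]
```

```bash
python3 -m handwheel '[[-0.4,0,1,0,0.9,0],[-0.9,0,2,0,1.8,0],[-1.3,0,3.1,0,2.7,0],[-1.8,0,4.2,0,3.6,0],[-2.2,0,5.2,0,4.5,0]]'
python3 - <<'E'
from fit import *
L=np.load('racks.npz')['L'];goal(rackpts(L,[(-.105,0,.30)])[0],L[2])
E
```

```text
clock: 38.95
eef_pos: [0.5944, 0.2182, 0.2963]
tool_rot: [0.591, -0.39, 0.389, -0.59]
ft_force: [0.2, -1.0, -0.6]
grip_width: 0.0513
clock 38.95 pos [0.5944 0.2182 0.2963] q6 [0.35 0.52 0.58 1.63 0.   1.52] w 0.0513 F [ 0.2 -1.  -0.6]
rows: shift [-3.66 -0.15  1.66] turn [0.01 3.69 0.  ]
```

```bash
python3 -m handwheel '[[-0.9,0,0.4,0,0.9,0],[-1.8,0,0.8,0,1.8,0],[-2.7,0,1.2,0,2.7,0],[-3.4,0,1.5,0,3.4,0],[-3.7,0,1.7,0,3.7,0]]'
python3 -m handwheel '[[0,0.5,0,0,0,0],[0,1.5,0,0,0,0],[0,2.7,0,0,0,0],[0,3.5,0,0,0,0],[0,3.8,0,0,0,0]]'
python3 -m handwheel '[[0,0,0,0,0,0],[0,0,0,0,0,0],[0,0,0,0,0,0],[0,0,0,0,0,0],[0,0,0,0,0,0]]'
python3 - <<'E'
from fit import *
L=np.load('racks.npz')['L'];goal(rackpts(L,[(-.105,0,.055)])[0],L[2])
c=snap('wrist','w23.png')
im=cv2.imread('pics/w23.png');overlay(c,L,im,1,0,0)
im=cv2.resize(im[90:290,130:350],None,fx=3,fy=3,interpolation=cv2.INTER_CUBIC)
cv2.imwrite('pics/w23o.png',im)
E
```

```text
clock: 39.58
eef_pos: [0.5965, 0.3202, 0.2958]
tool_rot: [-0.438, 0.556, -0.555, 0.437]
ft_force: [0.0, -0.4, 0.0]
grip_width: 0.0512
clock: 40.2
eef_pos: [0.5958, 0.3184, 0.1996]
tool_rot: [-0.439, 0.556, -0.555, 0.436]
ft_force: [-0.5, 0.2, 0.9]
grip_width: 0.0509
clock: 40.83
eef_pos: [0.5972, 0.3191, 0.2029]
tool_rot: [0.437, -0.555, 0.555, -0.438]
ft_force: [0.0, 0.1, -0.7]
grip_width: 0.0512
clock 40.83 pos [0.5972 0.3191 0.2029] q6 [0.49 0.62 0.51 1.46 0.   2.3 ] w 0.0512 F [ 0.   0.1 -0.7]
rows: shift [ 0.02  5.92 -0.02] turn [-0.    0.02 -0.  ]
```

View pics/w23o.png

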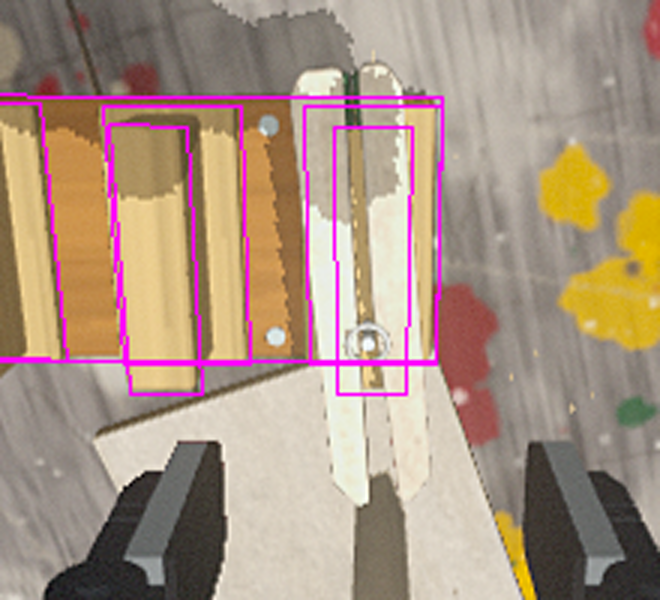

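```bash
python3 - <<'E'
from fit import *
c=load('w23');L=np.load('racks.npz')['L'];z=lambda u,v:(130+u/3,90+v/3)
for u,v in [(295,95),(405,95),(327,440),(432,440),(348,68),(385,503),(368,344)]: print(rkc(c,L,*z(u,v),.078))
im=cv2.imread('pics/w23.png');cv2.imwrite('pics/w23z.png',cv2.resize(im[100:265,215:290],None,fx=7,fy=3.5,interpolation=cv2.INTER_CUBIC))
E
```

```text
[-83.  -55.7]
[-114.6  -55.8]
[-90.9  53.2]
[-124.8   53.1]
[-98.3 -63.3]
[-109.8   76.1]
[-104.1   20.2]
```

View pics/w23z.png

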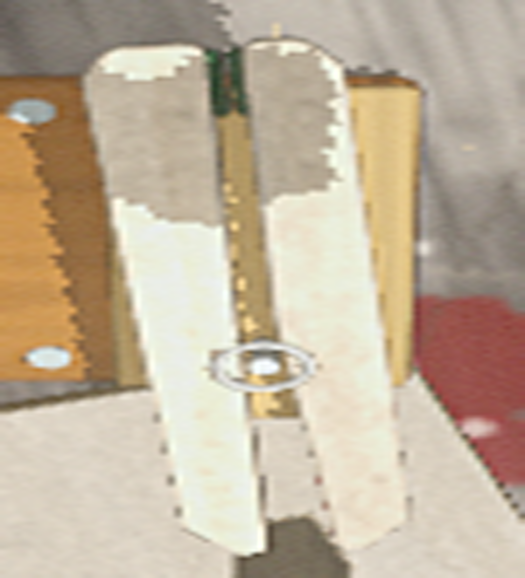

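```bash
python3 - <<'E'
from fit import *
L=np.load('racks.npz')['L'];goal(rackpts(L,[(-.104,.006,.055)])[0],L[2]+np.radians(4.7))
E
python3 -m handwheel '[[0.1,0.8,0,0,-0.2,0],[0.2,2,0,0,-0.5,0],[0.25,3.4,0,0,-0.5,0],[0.25,4.6,0,0,-0.5,0],[0.25,5,0,0,-0.5,0]]'
python3 - <<'E'
from fit import *
L=np.load('racks.npz')['L'];goal(rackpts(L,[(-.104,.006,.055)])[0],L[2]+np.radians(4.7))
c=snap('wrist','w24.png')
E
```

```text
clock 40.88 pos [0.5971 0.319  0.2028] q6 [0.49 0.62 0.51 1.46 0.   2.3 ] w 0.0512 F [-1.  -0.1  0.6]
rows: shift [ 0.26  5.91 -0.06] turn [-0.   -0.45 -0.  ]
clock: 41.5
eef_pos: [0.5941, 0.3121, 0.0751]
tool_rot: [-0.463, 0.536, -0.535, 0.46]
ft_force: [-0.7, 0.1, 1.1]
grip_width: 0.051
clock 41.5 pos [0.5941 0.3121 0.0751] q6 [0.48 0.68 0.28 1.18 0.   2.2 ] w 0.051 F [-0.7  0.1  1.1]
rows: shift [-0.05  0.8  -0.  ] turn [0.02 0.05 0.02]
```

View pics/w24.png

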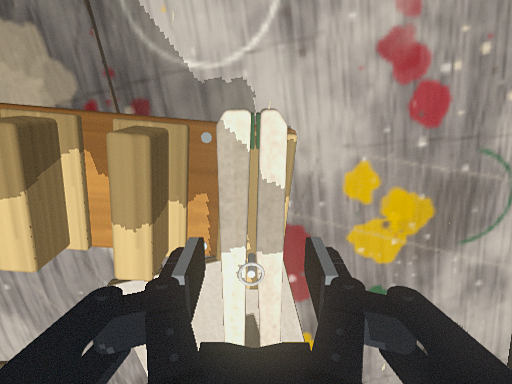

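```bash
python3 -m handwheel '[[0,0.2,0,0,0,0],[0,0.5,0,0,0,0],[0,0.8,0,0,0,0],[0,0.9,0,0,0,0],[0,0.9,0,0,0,0]]'
python3 -m handwheel '[[0,0,0,0,0,0],[0,0,0,0,0,0],[0,0,0,0,0,0],[0,0,0,0,0,0],[0,0,0,0,0,0]]' -1
python3 -m handwheel '[[0,-0.3,0,0,0,0],[0,-1,0,0,0,0],[0,-2.4,0,0,0,0],[0,-4.2,0,0,0,0],[0,-6,0,0,0,0]]'
python3 - <<'E'
from fit import *
R=np.load('racks.npz')['R'];goal(rackpts(R,[(-.105,0,.30)])[0],R[2]+np.pi)
c=snap('wrist','w25.png')
E
```

```text
clock: 42.18
eef_pos: [0.5954, 0.3129, 0.0548]
tool_rot: [-0.462, 0.536, -0.536, 0.461]
ft_force: [-0.3, -0.3, 0.1]
grip_width: 0.0514
clock: 42.8
eef_pos: [0.5959, 0.3131, 0.0556]
tool_rot: [0.461, -0.536, 0.536, -0.462]
ft_force: [0.4, -0.2, 4.0]
grip_width: 0.0317
clock: 43.42
eef_pos: [0.5954, 0.3128, 0.2072]
tool_rot: [0.461, -0.536, 0.536, -0.462]
ft_force: [0.4, 1.1, -2.2]
grip_width: 0.0316
clock 43.42 pos [0.5954 0.3128 0.2072] q6 [ 0.48  0.61  0.5   1.47 -0.    2.2 ] w 0.0316 F [ 0.4  1.1 -2.2]
rows: shift [11.2  -3.71  1.23] turn [-0.   6.9 -0. ]
```

View pics/w25.png

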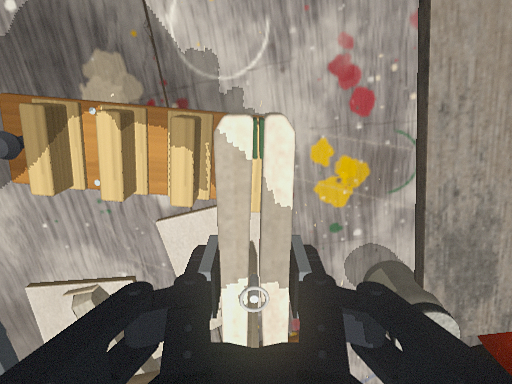

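```bash
python3 -m handwheel '[[0,-1.2,0,0,-0.7,0],[0,-2.6,0,0,-1.5,0],[0.5,-3.6,0,0,-2.3,0],[1.4,-3.9,0,0,-3.1,0],[2.6,-3.9,0,0,-3.9,0]]'
python3 - <<'E'
from fit import *
c=load('w25');o=bot.get_obs()
R=np.load('racks.npz')['R'];goal(rackpts(R,[(-.105,0,.30)])[0],R[2]+np.pi)
p=np.array([.5954,.3128,.2072]);q=Ro.from_quat([0.461,-0.536,0.536,-0.462])
for u,v in [(235,115),(278,115)]: print(q.inv().apply(ray(c,u,v,p[2]+.0224)-p)*1000)
E
```

```text
clock: 44.1
eef_pos: [0.5862, 0.2487, 0.3043]
tool_rot: [-0.614, 0.349, -0.35, 0.616]
ft_force: [0.2, 0.0, -1.6]
grip_width: 0.0317
clock 44.1 pos [0.5862 0.2487 0.3043] q6 [ 0.4   0.52  0.61  1.65 -0.    1.43] w 0.0317 F [ 0.2  0.  -1.6]
rows: shift [ 7.43  0.16 -4.52] turn [-0.01 -7.17  0.01]
[-69.86462936 -22.33197457  -7.37728016]
[-69.86605859 -22.31664968   9.23363536]
```

```bash
python3 -m handwheel '[[0.8,0,-0.5,0,-0.8,0],[1.7,0,-1,0,-1.6,0],[2.6,0,-1.6,0,-2.4,0],[3.5,0,-2.1,0,-3.2,0],[4.4,0,-2.6,0,-4,0]]'
python3 - <<'E'
from fit import *
R=np.load('racks.npz')['R'];goal(rackpts(R,[(-.105,0,.30)])[0],R[2]+np.pi)
E
```

```text
clock: 44.72
eef_pos: [0.5855, 0.12, 0.3034]
tool_rot: [-0.697, 0.118, -0.119, 0.697]
ft_force: [0.4, -0.7, -1.4]
grip_width: 0.0314
clock 44.73 pos [0.5855 0.12   0.3034] q6 [ 0.2   0.43  0.46  1.6  -0.    0.54] w 0.0314 F [ 0.4 -0.7 -1.4]
rows: shift [ 1.12  0.14 -3.36] turn [-0.   -3.18  0.  ]
```

```bash
python3 -m handwheel '[[0.3,0,-0.7,0,-0.7,0],[0.6,0,-1.5,0,-1.5,0],[0.9,0,-2.4,0,-2.3,0],[1.1,0.1,-3.1,0,-2.9,0],[1.1,0.1,-3.35,0,-3.2,0]]'
python3 -m handwheel '[[0,0.8,0,0,0,0],[0,2.2,0,0,0,0],[0,3.8,0,0,0,0],[0,4.8,0,0,0,0],[0,5.2,0,0,0,0]]'
python3 -m handwheel '[[0,0,0,0,0,0],[0,0,0,0,0,0],[0,0,0,0,0,0],[0,0,0,0,0,0],[0,0,0,0,0,0]]'
python3 - <<'E'
from fit import *
R=np.load('racks.npz')['R'];goal(rackpts(R,[(-.105,-.001,.056)])[0],R[2]+np.pi)
c=snap('wrist','w26.png')
im=cv2.imread('pics/w26.png');overlay(c,R,im,1,0,0);cv2.imwrite('pics/w26o.png',im)
E
```

```text
clock: 45.35
eef_pos: [0.5833, 0.0315, 0.3007]
tool_rot: [0.703, 0.077, -0.077, -0.703]
ft_force: [0.0, 0.2, -1.2]
grip_width: 0.0316
clock: 45.98
eef_pos: [0.5826, 0.0327, 0.1689]
tool_rot: [-0.703, -0.076, 0.078, 0.703]
ft_force: [-0.3, 0.3, -2.0]
grip_width: 0.0321
clock: 46.6
eef_pos: [0.5838, 0.0328, 0.1704]
tool_rot: [0.703, 0.077, -0.077, -0.703]
ft_force: [-0.6, 0.0, -0.4]
grip_width: 0.0319
clock 46.6 pos [0.5838 0.0328 0.1704] q6 [ 0.06  0.44  0.13  1.26  0.   -0.16] w 0.0319 F [-0.6  0.  -0.4]
rows: shift [-0.04  4.58 -0.06] turn [ 0. -0.  0.]
```

View pics/w26o.png

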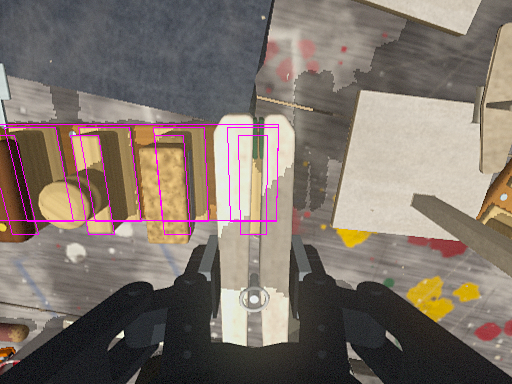

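```bash
python3 - <<'E'
import cv2
for n in ('w22','w16'):
    im=cv2.imread(f'pics/{n}.png')
    cv2.imwrite(f'pics/{n}r.png',cv2.resize(im[110:250,290:450],None,fx=4,fy=4,interpolation=cv2.INTER_CUBIC))
E
```

```text
(no output)
```

View pics/w22r.png

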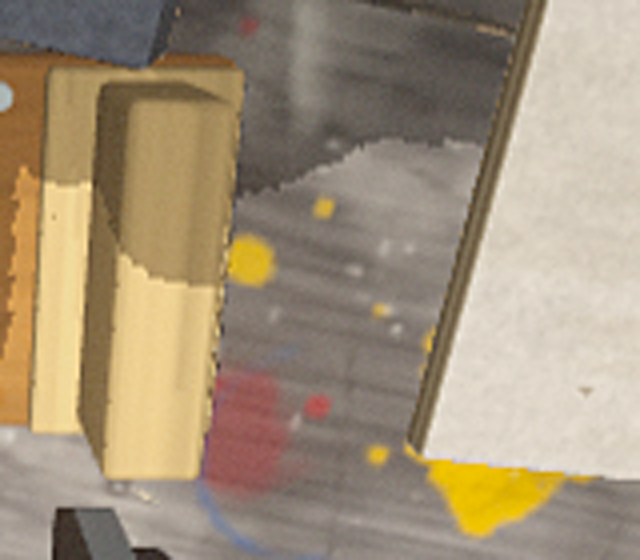

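View pics/w16r.png

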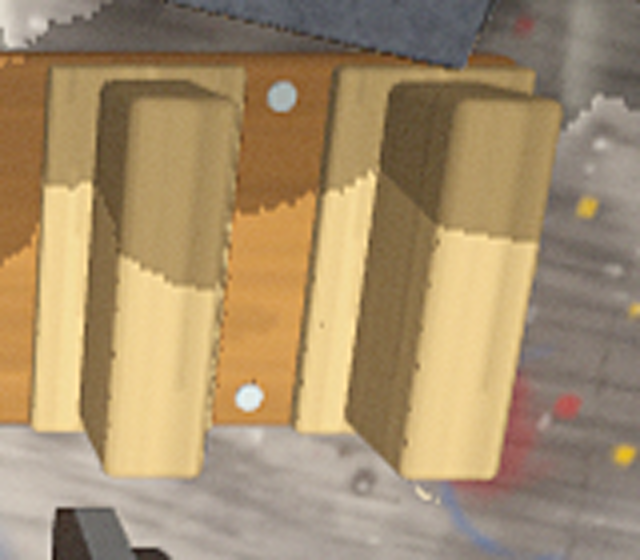

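```bash
python3 - <<'E'
from fit import *
R=np.load('racks.npz')['R'];z=lambda u,v:(290+u/4,110+v/4)
for n,P in (('w22',[(130,98),(238,98),(104,478),(198,478)]),('w16',[(453,98),(560,98),(402,478),(497,478),(132,98),(237,98),(105,476),(202,476)])):
    c=load(n); q=[rkc(c,R,*z(u,v),.058) for u,v in P]
    for i in range(0,len(q),4): print(n,np.mean(q[i:i+4],0),[x.tolist() for x in q[i:i+4]])
z=lambda u,v:(140+u/4,110+v/4)
c=load('w16');print(rkc(c,R,*z(463,365),.106))
c=load('w22');q=[rkc(c,R,*z(u,v),.088) for u,v in [(383,142),(550,142),(380,514),(540,515)]];print(np.mean(q,0))
E
```

```text
w22 [-105.075    0.15 ] [[-93.8, -44.4], [-116.9, -44.4], [-93.7, 44.7], [-115.9, 44.7]]
w16 [-104.6     0.35] [[-92.6, -44.2], [-115.6, -44.2], [-93.9, 44.9], [-116.3, 44.9]]
w16 [-35.1   0. ] [[-23.9, -44.3], [-46.4, -44.3], [-23.6, 44.3], [-46.5, 44.3]]
[33.9 -0.8]
[-36.55  -0.4 ]
```

```bash
python3 -m handwheel '[[-0.05,0.8,-0.05,0,0,0],[-0.05,2,-0.05,0,0,0],[-0.05,3.2,-0.05,0,0,0],[-0.05,4,-0.05,0,0,0],[-0.05,4.3,-0.05,0,0,0]]'
python3 -m handwheel '[[0,0.1,0,0,0,0],[0,0.2,0,0,0,0],[0,0.28,0,0,0,0],[0,0.3,0,0,0,0],[0,0.3,0,0,0,0]]'
python3 - <<'E'
from fit import *
R=np.load('racks.npz')['R'];goal(rackpts(R,[(-.105,-.001,.0556)])[0],R[2]+np.pi)
c=snap('wrist','w27.png')
E
```

```text
clock: 47.28
eef_pos: [0.5816, 0.0312, 0.0611]
tool_rot: [-0.703, -0.076, 0.078, 0.703]
ft_force: [-0.4, -0.3, -2.1]
grip_width: 0.0319
clock: 47.9
eef_pos: [0.583, 0.0313, 0.0556]
tool_rot: [0.703, 0.077, -0.077, -0.703]
ft_force: [0.3, -0.3, 0.0]
grip_width: 0.0315
clock 47.9 pos [0.583  0.0313 0.0556] q6 [ 0.05  0.53 -0.04  1.   -0.   -0.16] w 0.0315 F [ 0.3 -0.3  0. ]
rows: shift [ 0.01 -0.   -0.01] turn [ 0. -0.  0.]
```

View pics/w27.png

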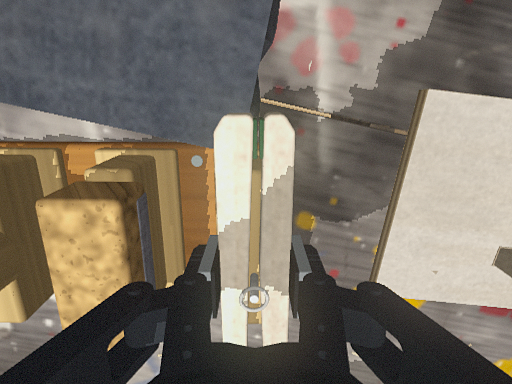

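```bash
python3 -m handwheel '[[0,0.02,0,0,0,0],[0,0.02,0,0,0,0],[0,0.02,0,0,0,0],[0,0.02,0,0,0,0],[0,0,0,0,0,0]]' 0.15
python3 -m handwheel '[[0,-0.5,0,0,0,0],[0,-1.5,0,0,0,0],[0,-3,0,0,0,0],[0,-5,0,0,0,0],[0,-7,0,0,0,0]]'
python3 -m handwheel '[[0,-0.8,0.5,0,0,0],[0,-1.5,1.5,0,0,0],[0,-1.5,2.5,0,0,0],[0,-1.5,3.2,0,0,0],[0,-1.5,3.2,0,0,0]]'
python3 - <<'E'
from fit import *
R=np.load('racks.npz')['R'];goal(rackpts(R,[(-.105,-.001,.0556)])[0],R[2]+np.pi)
c=snap('wrist','w28.png')
im=cv2.imread('pics/w28.png');overlay(c,R,im,1,0,0);cv2.imwrite('pics/w28o.png',cv2.resize(im[80:260,40:360],None,fx=2.5,fy=2.5,interpolation=cv2.INTER_CUBIC))
E
```

```text
clock: 48.58
eef_pos: [0.5827, 0.0313, 0.055]
tool_rot: [0.703, 0.077, -0.077, -0.703]
ft_force: [-0.3, 0.3, 0.5]
grip_width: 0.0491
clock: 49.2
eef_pos: [0.5825, 0.0313, 0.2325]
tool_rot: [0.703, 0.077, -0.077, -0.703]
ft_force: [1.6, -0.6, 0.8]
grip_width: 0.0492
clock: 49.82
eef_pos: [0.565, 0.1103, 0.2677]
tool_rot: [0.703, 0.078, -0.078, -0.703]
ft_force: [1.2, -0.1, 0.1]
grip_width: 0.0493
clock 49.83 pos [0.565  0.1103 0.2677] q6 [ 0.19  0.38  0.3   1.49 -0.   -0.03] w 0.0493 F [ 1.2 -0.1  0.1]
rows: shift [ 0.02  8.49 -3.25] turn [ 0.    0.01 -0.  ]
```

View pics/w28o.png

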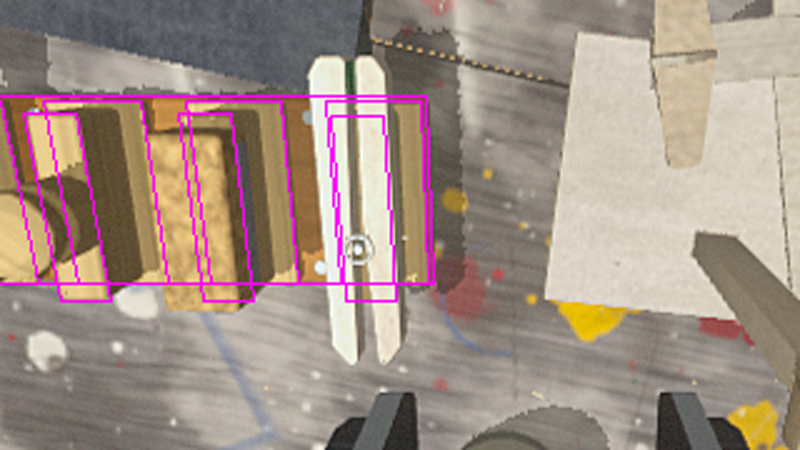

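```bash
python3 -m handwheel '[[0,0,1,0,0,0],[-0.5,0,2.2,0,0,0],[-1,0,3.6,0,0,0],[-1.5,0,4.6,0,0,0],[-1.5,0,5,0,0,0]]'
python3 - <<'E'
from fit import *
R=np.load('racks.npz')['R'];z=lambda u,v:(40+u/2.5,80+v/2.5)
c=load('w28')
for u,v in [(309,80),(384,80),(334,330),(403,330),(347,57),(368,362)]: print(rkc(c,R,*z(u,v),.078))
c=load('w16');z=lambda u,v:(140+u/4,110+v/4)
print('knife',[rkc(c,R,*z(u,v),.078) for u,v in [(60,115),(206,115),(80,508),(212,505)]])
snap('top','t28.png');snap('side','s28.png')
a=cv2.imread('pics/t28.png');cv2.imwrite('pics/t28z.png',cv2.resize(a[110:220,260:400],None,fx=5,fy=5,interpolation=cv2.INTER_CUBIC))
E
```

```text
clock: 50.5
eef_pos: [0.5013, 0.2234, 0.2676]
tool_rot: [0.703, 0.077, -0.077, -0.703]
ft_force: [0.2, 0.8, -0.0]
grip_width: 0.0492
[-90.2 -61. ]
[-122.  -61.]
[-91.9  52.7]
[-124.2   52.7]
[-107.   -70.3]
[-106.8   69. ]
knife [array([113.9, -43.6]), array([ 84.9, -43.6]), array([118.2,  42.6]), array([89. , 41.9])]
```

View pics/t28z.png

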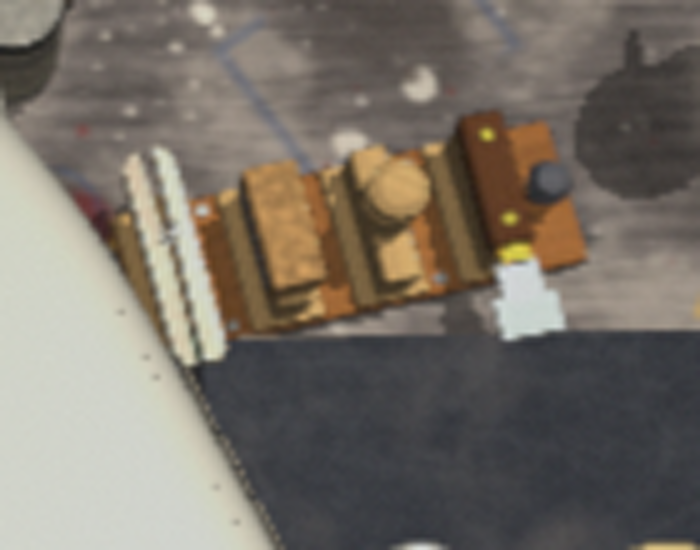

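View pics/s28.png

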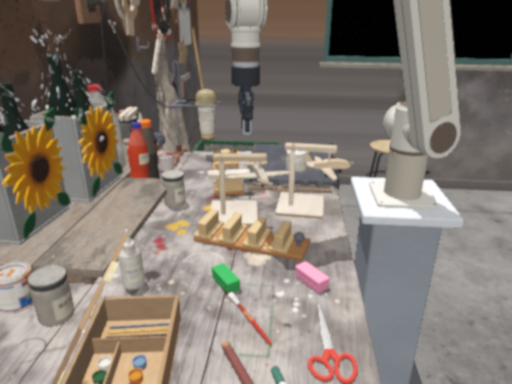

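```bash
python3 - <<'E'
from workcell import bot
print(bot.get_obs()['ft_force'],bot.get_obs()['clock']); bot.job_done()
E
```

```text
[ 0.34715999 -1.49728639 -0.25533541] 50.6
the job is handed in; nothing more can be done
```

All four things are now on the right rack in the left rack's order counted from the peg: knife, foot, cork block, clamp. The job was handed in at 50.6 s with the gripper clear of everything. Everything was carried with the fingertips about 30 cm above the bench, against the planes' 21 cm.

**Last checks:**

| Thing | Position along the row (target) | Off centre along its rest |
|---|---|---|
| Knife | about 101.5 mm (105) | about -1 mm |
| Foot, standing | about 34 mm (35) | about -1 mm |
| Cork block | about -36.5 mm (-35) | about 0 mm |
| Clamp | about -107 mm (-105) | about -1 mm |

- **Knife:** it measures 2–3 mm off the middle of its rest and may be turned up to 3°. That reading came from a slanted view; the overhead pictures show it lying along the rest.
- **Clamp:** it lay about 4.7° skewed on the left rack, so I turned the gripper to match when picking it up and set it down straight, to within about 1°.

**Problems and disagreements:**
- While I was going down for the knife on the left rack, an open finger rested on something, probably the peg, at about 24 N. That is under the 40 N limit; I backed off and came in with the fingers narrower.
- The board and peg sit about 20 mm further along than a centred 300 mm board would put them, and the overhead and wrist cameras disagreed by 4 to 8 mm on the racks' positions. I worked from the wrist camera for both picking and placing.

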